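# Sort bored tail blocks with a go gauge

## Robot

A 6-joint arm with a two-finger parallel gripper is mounted at the origin on the work surface. World frame = base frame: x ahead of the robot, y to its left, z up, the work surface at z = 0. Lengths are in m, angles in rad, forces in N, time in s.
With the tool pointing down it reaches from about 0.375 to 0.925 m from the base axis. Payload 5.7 kg.
Tool frame: the origin (TCP) lies midway between the tips of the shut fingers; the grasp point (between the pads) lies 19 mm behind it; z points along the fingers, y is the direction in which the jaws open and shut (so a half turn about z gives the same grasp; the last joint's range is limited). The gripper opens to 85 mm and grips with 20 to 120 N. Pads are 22 mm wide; open, the fingers measure 114 mm over their backs; the gripper's body (76 mm by 85 mm) begins 54 mm behind the grasp point. The pads swing forward as they close: fully open they stand 13 mm farther back than shut.
Start: joints at [1.208, 0.359, 1.51, -0, 1.272, -0.115], TCP at [0.147, 0.582, 0.231] pointing down, gripper open.
Joint ranges: [-2.97, 2.97], [-1.01, 2.36], [0.21, 2.38], [-0.96, 4.11], [0.2, 2.71], [-2.98, 2.98]. Speed limits (rad/s): [2.39, 2.39, 3.14, 3.14, 3.14, 3.14].

## Interface

Orientations are given as a rotation vector (axis times angle).
In Python, from station import ctrl gives the robot as it stands.
- The arm moves only by the tool step_arm, never from a script. Its argument "series" is a list of rows, each a list of 3 entries, a list of its own where there are three numbers: the finger opening in m, from 0 to 0.0854, then the shift along the tool's x, y, z in m, then the turn, a rotation vector about the tool's x, y, z in rad. In form: [[gripper, [tx, ty, tz], [wx, wy, wz]], ...]. A call has 1 to 5 rows; each row is the pose to reach, as a shift and turn from the pose commanded when the call began, along the tool's axes at that moment; what a row does not reach only later rows make up. A row lasts 1/12 s, in which the tool goes at most 41.7 mm and 7.16 degrees, less where a joint would pass 70% of its speed; a pose out of reach is approached as far as the arm can. A call with a gripper value outside its range is refused whole. The fingers move at their own pace and stop on an object; "newtons" is the grip in N (left out, the last holds). Time passes only in rows, so rows that repeat a pose let the fingers close. It gives the time, the measured TCP pose, the force and the opening at its end, in the units of the state.
- ctrl.state(): the state, without advancing time (a new reading comes with each control period).
- ctrl.camera(name): name is "side" or "top" or "wrist"; returns (picture, depth): 384x512x3 uint8, blue, green, red; 384x512 float32, m along the optical axis (not along the pixel's ray), 0 where there is no reading.
- ctrl.get_calibration(name): a dict with "fov_y" (degrees; the focal length in pixels is half the picture's height over the tangent of half this angle, whatever the lens; pixels are square), "cx", "cy" (the principal point, pixels), "rvec" (rotation vector, rad) and "tvec" (3), from world to camera coordinates, as OpenCV has them; the wrist camera has in their place "mount" (4x4, takes a point from camera to tool coordinates, whose origin is the TCP and whose axes are the flange's). Camera axes: x right, y down, z forward; pixel columns grow to the right and rows downward; lengths in m; the calibration is good to about 2 mm. A picture is of the moment at which its call begins: read the wrist's pose just before it. get_calibration takes no time and is no camera call.
- ctrl.sign_off(): hands the job in, once; it reports no verdict.
The state is a dict: "clock": time; "q": joint angles; "dq": joint speeds; "joint_torque": joint torques, N m; "ee_pos": TCP position; "tcp_rot": TCP orientation; "wrist_force": force on the tool from outside, world axes, zero at the start; "torque": the same for the moment, N m; "finger_gap": opening from 0.0 (shut) to 1.0 (fully open).
Only numpy, scipy, OpenCV 4.12 (cv2) and the standard library are available. Lean on these libraries where they do the work, as an engineer would, in place of code of your own. Each camera call takes 0.05 s, during which the arm holds its last target.

## Task

The small guitar tail blocks in the rack should be reamed right through, but it does not show from outside. Working along the rack from the nest next to the gauge stand, try the go gauge straight down in every block, as far as it goes without forcing it: in a good one it drops in until its shoulder sits on the wood. Put any block that stops it part way flat in the empty rework tray, set down and not dropped, leave the others lying in their nests, and stand the gauge back in its stand.

Things in the scene. Friction and masses are not known exactly. Their poses are not given: they have to be found in the camera images.
- gauge: Go pin gauge, loose, 0.10 kg, 101 mm long, at first upright in its stand. Round bright steel pin 12 mm wide, 26 mm long, its nose tapered over 2.5 mm; above it a round aluminium handle 22 mm wide, 75 mm long, whose flat lower end is the shoulder. Origin: centre of the pin's lower end; z up along the handle: shoulder at 26 mm, handle top at 101 mm.
- stand_hole0 (a point): Centre of the mouth of the hole in the gauge stand, on its top face, z up. The stand is a fixed pale wooden block 70 x 70 x 34 mm to the robot's left of the rack; its round hole is 15 mm wide and 30 mm deep. The gauge stands in it with its shoulder on the top face, tip 26 mm below this point.
- rack: Fixed low plywood board 66 x 228 mm with three nests in a row, 74 mm apart, each holding one tail block. Floor 5 mm thick; its ribs and edges, 6 mm wide, reach 9 mm above the bench. Origin: centre of its underside, on the bench; x across it, y along it towards the gauge stand.
- nest_1 (a point): Middle of the nest next to the gauge stand, at the height of its block's top face, 35 mm above the bench; axes as the rack's. The loose brown tail block here measures 50 mm (x) x 64 mm (y) x 30 mm high, about 60 g, with an upright round bore 13.5 mm wide at its middle. It has 2 mm of play all round and lies anywhere in it, up to 0.02 rad askew, and shifts as the pin finds the bore.
- nest_2 (a point): The same for the middle nest. All blocks look alike. One that is reamed right through takes all 26 mm of the pin; in one that is not, the bore narrows to 9.5 mm at 12 mm below the top face and the pin stops dead there. More than 40 N between gauge and block is forcing.
- nest_3 (a point): The same for the nest farthest from the gauge stand.
- tray_in (a point): Centre of the inner floor of the rework tray, 6 mm above the bench: a fixed open pale wooden tray to the robot's right of the rack, 170 mm (x) x 140 mm (y) outside, walls 6 mm thick reaching 30 mm above the bench, empty at first. x and y along its sides.
Mind the look-alikes: they are no part of the job. What is meant by the gauge is not black, and is the smaller of those in its own colour.

How it is judged:
By the outcome, as a careful person would: the job done as asked, in the order asked, and still so for the second after the job is handed in, with the robot touching nothing.
It also fails if it takes over 72 s, if anything falls off the work surface, if the arm or the gripper's body presses on something with over 40 N, if the wrist force passes 120 N, or if a joint passes its speed limit or range.

## Working session

There is one attempt and no reset: what is moved stays moved. The work goes in short steps, Python scripts to look and compute and a tool call to move; the robot and the scene stay as the last step left them, time stands still between calls to the robot, and variables do not carry over. Pictures are saved under pics/ and viewed, and the job is handed in when it is done.

Besides the shell and the picture viewer there is one more tool, called after ">>>" as name(argument=value, ...) on one line, values as JSON. step_arm: Moves the arm, as the interface text tells. Its arguments: {"type":"object","properties":{"series":{"type":"array","items":{"type":"array"}},"newtons":{"type":"number"}},"required":["series"]}

```bash
ls; mkdir -p pics; cat > h.py <<'E'
import numpy as np,cv2
from station import ctrl
from scipy.spatial.transform import Rotation as R
def cam(n):
    c=ctrl.get_calibration(n); st=ctrl.state(); im,d=ctrl.camera(n)
    f=192/np.tan(np.radians(c['fov_y'])/2)
    if 'mount' in c:
        T=np.eye(4);T[:3,:3]=R.from_rotvec(st['tcp_rot']).as_matrix();T[:3,3]=st['ee_pos']
        M=T@np.array(c['mount'])
    else:
        Rm=R.from_rotvec(np.ravel(c['rvec'])).as_matrix();M=np.eye(4);M[:3,:3]=Rm.T;M[:3,3]=-Rm.T@np.ravel(c['tvec'])
    return dict(im=im,d=d,f=f,cx=c['cx'],cy=c['cy'],M=M,c=c)
def ray(k,u,v,z):
    r=k['M'][:3,:3]@np.array([(u-k['cx'])/k['f'],(v-k['cy'])/k['f'],1]);o=k['M'][:3,3]
    return o+r*(z-o[2])/r[2]
def proj(k,p):
    q=np.linalg.inv(k['M'])@np.append(p,1); return k['cx']+k['f']*q[0]/q[2],k['cy']+k['f']*q[1]/q[2]
def pts(k):
    v,u=np.mgrid[:384,:512]; d=k['d']
    P=np.stack([(u-k['cx'])/k['f']*d,(v-k['cy'])/k['f']*d,d],-1)
    return P@k['M'][:3,:3].T+k['M'][:3,3]
E
python3 - <<'E'
from h import *
print(ctrl.state())
for n in ['side','top','wrist']:
    k=cam(n);cv2.imwrite(f'pics/a_{n}.png',k['im']);np.savez(f'a_{n}.npz',**{x:k[x] for x in ['im','d','f','cx','cy','M']});print(n,k['c'],k['M'].round(3))
E
```

```text
pics
{'clock': 0.0, 'q': array([ 1.20788124e+00,  3.59497007e-01,  1.51143097e+00,  1.35686286e-05,
        1.27248825e+00, -1.15108181e-01]), 'dq': array([-1.11132521e-03,  2.52204116e-04, -8.60520177e-05, -3.82264353e-04,
       -1.27470780e-03,  3.32096077e-04]), 'joint_torque': array([ 2.79128573e-03, -5.27619517e+01, -2.78622329e+01,  2.35882690e-04,
        1.30636641e-02,  2.18622400e-07]), 'ee_pos': array([0.1469341 , 0.58103651, 0.23045889]), 'tcp_rot': array([-3.88210142e-01, -3.11706562e+00,  2.77781981e-03]), 'wrist_force': array([-0.02441553, -0.3087791 ,  0.7254651 ]), 'torque': array([ 0.00507814, -0.04581854,  0.0141694 ]), 'finger_gap': 1.0009108577209616}
side {'fov_y': 57.7931222395604, 'cx': 255.7265047145448, 'cy': 190.10033128431675, 'rvec': array([ 2.35570363, -0.79969084,  0.29092018]), 'tvec': array([-0.43360679,  0.26330413,  0.72249522])} [[ 0.792 -0.473  0.387  0.188]
 [-0.611 -0.62   0.492 -0.457]
 [ 0.007 -0.626 -0.78   0.731]
 [ 0.     0.     0.     1.   ]]
top {'fov_y': 55.695868832011676, 'cx': 256.6170972275035, 'cy': 196.73088999556666, 'rvec': array([ 2.12926549, -2.14763048,  0.15346554]), 'tvec': array([-0.00249022,  0.53895433,  0.71896234])} [[-0.008 -0.988  0.151  0.424]
 [-1.     0.009  0.008 -0.013]
 [-0.009 -0.151 -0.988  0.792]
 [ 0.     0.     0.     1.   ]]
wrist {'fov_y': 58.64887699097934, 'cx': 254.27968660145694, 'cy': 183.82369789690236, 'mount': array([[-5.22569753e-04, -9.47276071e-01, -3.20418122e-01,
         8.25556297e-02],
       [ 9.99999854e-01, -5.38182712e-04, -3.98294327e-05,
        -1.03200138e-04],
       [-1.34714025e-04, -3.20418096e-01,  9.47276214e-01,
        -1.41902181e-01],
       [ 0.00000000e+00,  0.00000000e+00,  0.00000000e+00,
         1.00000000e+00]])} [[ 0.246  0.918  0.31   0.067]
 [ 0.969 -0.232 -0.08   0.601]
 [-0.002  0.32  -0.947  0.372]
 [ 0.     0.     0.     1.   ]]
```

View pics/a_side.png

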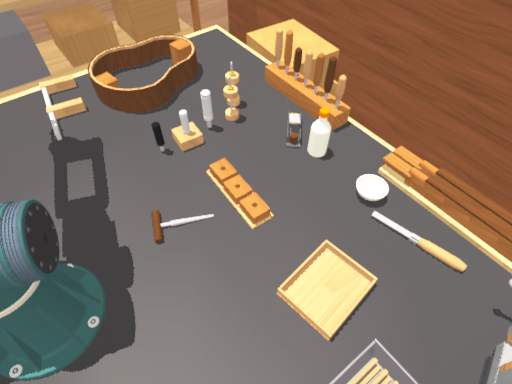

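View pics/a_top.png

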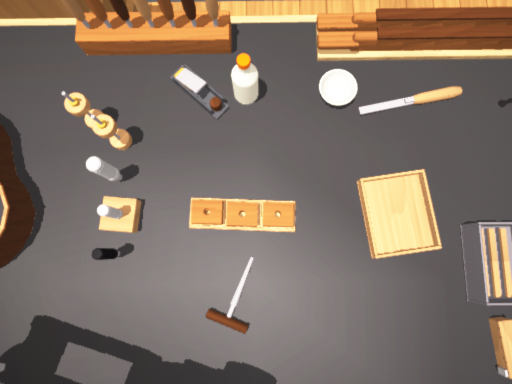

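View pics/a_wrist.png

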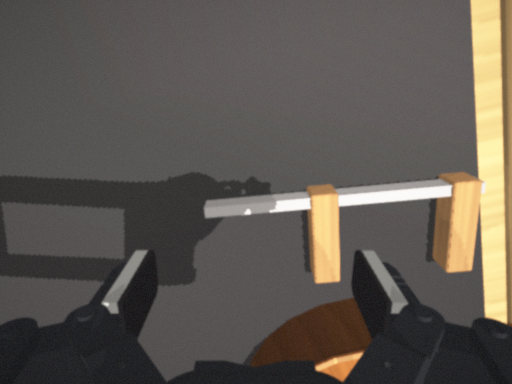

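The top view shows the gauge in its stand at about (118,213). Its larger twin is at (105,170) and a black one at (105,253). The rack runs from x=190 to 295 at row 214, and the tray is centred near (400,213).

```bash
python3 - <<'E'
from h import *
k=dict(np.load('a_top.npz'));im=k['im'];P=pts(k)
hsv=cv2.cvtColor(im,cv2.COLOR_BGR2HSV)
# bench height check
print('bench z',np.median(P[290:300,380:440,2]))
m=((hsv[...,1]>70)&(hsv[...,2]>110)).astype(np.uint8)
n,l,s,c=cv2.connectedComponentsWithStats(m)
for i in range(1,n):
    if 300<s[i,4]<9000 and 150<c[i][1]<270:
        r=cv2.minAreaRect(np.argwhere(l==i)[:,::-1].astype(np.float32)); 
        print(s[i],c[i].round(1),r, 'z',np.percentile(P[l==i][:,2],[5,50,95]).round(3))
        for z in (0.009,0.03,0.034,.035): print('   ',z,[ray(k,*q,z)[:2].round(4).tolist() for q in cv2.boxPoints(r)], ray(k,*r[0],z)[:2].round(4))
big=cv2.resize(im[130:290,70:470],None,fx=2,fy=2,interpolation=cv2.INTER_CUBIC)
cv2.imwrite('pics/b.png',big)
# gauge top
for z in(.05,.07,.1,.11): print(z, (np.abs(P[...,2]-z)<.008).sum())
mm=(P[...,2]>.095)&(P[...,2]<.125)&(np.mgrid[:384,:512][1]<180)&(np.mgrid[:384,:512][1]>80)
n,l,s,c=cv2.connectedComponentsWithStats(mm.astype(np.uint8))
for i in range(1,n):
    if s[i,4]>15: print(s[i],c[i],P[l==i].mean(0),P[l==i][:,2].max())
E
```

```text
bench z 0.0009434077137227548
[ 356  169   87   90 5855] [398.3 213.7] ((398.7793884277344, 213.52658081054688), (84.93978881835938, 72.14498138427734), 79.04593658447266) z [0.003 0.007 0.03 ]
    0.009 [[0.5818, -0.2234], [0.611, -0.3803], [0.4292, -0.4003], [0.4017, -0.2487]] [ 0.5043 -0.3132]
    0.03 [[0.5776, -0.2178], [0.606, -0.3705], [0.4291, -0.3899], [0.4023, -0.2424]] [ 0.5022 -0.3052]
    0.034 [[0.5768, -0.2167], [0.605, -0.3686], [0.429, -0.3879], [0.4024, -0.2412]] [ 0.5017 -0.3036]
    0.035 [[0.5766, -0.2164], [0.6048, -0.3681], [0.429, -0.3874], [0.4024, -0.2409]] [ 0.5016 -0.3033]
[  98  196   43   37 1119] [121.4 214.6] ((119.31558990478516, 214.0286865234375), (39.92626190185547, 34.94679641723633), 5.194429397583008) z [0.004 0.035 0.037]
    0.009 [[0.4752, 0.3365], [0.5512, 0.334], [0.5424, 0.2463], [0.4667, 0.2501]] [0.5086 0.2917]
    0.03 [[0.4738, 0.3271], [0.5478, 0.3247], [0.5392, 0.2393], [0.4655, 0.243]] [0.5063 0.2835]
    0.034 [[0.4735, 0.3253], [0.5472, 0.3229], [0.5386, 0.238], [0.4653, 0.2416]] [0.5059 0.2819]
    0.035 [[0.4735, 0.3249], [0.547
[... 2137 characters left out ...]
 [168.29787234  13.05319149] [0.91204869 0.17101109 0.11180553] 0.12495859726851
[81  8  4 13 33] [82.06060606 14.39393939] [0.91724013 0.35331534 0.1039738 ] 0.11595553949851845
[ 81  94   8  20 116] [ 83.67241379 103.80172414] [0.72046722 0.33691916 0.10470026] 0.1111259745782307
[ 92 114  25  23 408] [103.90196078 125.39460784] [0.67370245 0.29223855 0.1080618 ] 0.12458287105827659
[ 92 158  16  17 108] [101.9537037 168.       ] [0.58703612 0.29003186 0.11068532] 0.12498555286631152
[ 97 204  14  12 136] [103.55882353 209.65441176] [0.50652838 0.28368616 0.10776034] 0.11241867080439472
[ 92 248  12  12 116] [ 97.44827586 253.27586207] [0.42459534 0.29342764 0.10131538] 0.10444596466721212
```

```bash
python3 - <<'E'
from h import *
k=dict(np.load('a_top.npz'))
cv2.imwrite('pics/c.png',cv2.resize(k['im'][140:280,80:310],None,fx=3.4,fy=3.4,interpolation=cv2.INTER_CUBIC))
E
```

```text
(no output)
```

View pics/c.png

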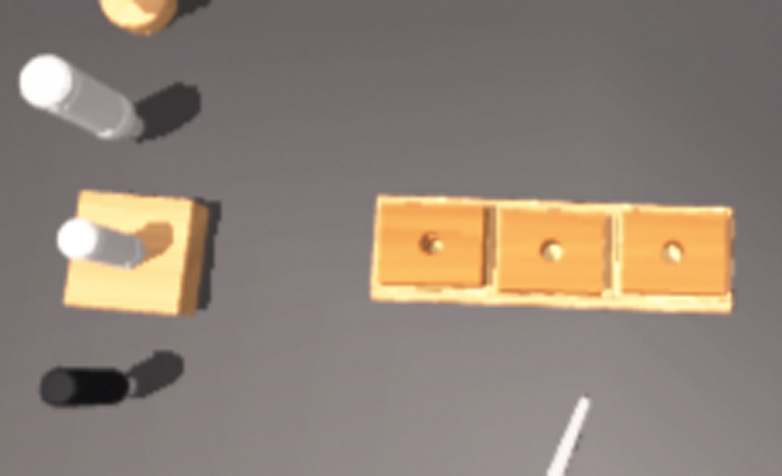

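```bash
cat >> h.py <<'E'
def go(x,y,z,yaw=None):
    # yaw: angle of tool y axis from world +y (ccw about world z)
    s=ctrl.state();Rm=R.from_rotvec(s['tcp_rot']).as_matrix();p=np.array(s['ee_pos'])
    d=Rm.T@(np.array([x,y,z])-p)
    if yaw is not None:
        t=np.array([[-np.cos(yaw),-np.sin(yaw),0],[-np.sin(yaw),np.cos(yaw),0],[0,0,-1]])
        w=R.from_matrix(Rm.T@t).as_rotvec()
    else: w=np.zeros(3)
    print('t',s['clock'],'pos',p.round(4),'yaw',round(float(np.arctan2(-Rm[0,1],Rm[1,1])),4),'F',np.round(s['wrist_force'],1),'shift',d.round(4),'turn',w.round(4),'rows',np.linalg.norm(d)/.0417)
E
python3 -c "
from h import *
go(.5065,.2837,.23,-.045)"
```

```text
t 0.15 pos [0.147  0.5812 0.2306] yaw -0.2478 F [-0.2 -0.1  0.8] shift [-0.4215 -0.2002  0.0008] turn [-0.0015 -0.0003 -0.2028] rows 11.190288961306043
```

>>> step_arm(series=[[0.085, [-0.4215, -0.2, 0], [0, 0, -0.203]], [0.085, [-0.4215, -0.2, 0], [0, 0, -0.203]], [0.085, [-0.4215, -0.2, 0], [0, 0, -0.203]], [0.085, [-0.4215, -0.2, 0], [0, 0, -0.203]], [0.085, [-0.4215, -0.2, 0], [0, 0, -0.203]]])

```text
clock: 0.57
ee_pos: [0.307, 0.4488, 0.2311]
tcp_rot: [-0.069, -3.141, 0.001]
wrist_force: [0.1, -0.0, -0.0]
finger_gap: 0.995
```

```bash
python3 -c "
from h import *
go(.5065,.2837,.23,-.045)"
```

```text
t 0.5667 pos [0.307  0.4488 0.2311] yaw -0.044 F [ 0.1 -0.  -0. ] shift [-0.2065 -0.1561  0.0011] turn [-0.0004 -0.0002  0.001 ] rows 6.208785070118446
```

>>> step_arm(series=[[0.085, [-0.2065, -0.156, 0], [0, 0, 0]], [0.085, [-0.2065, -0.156, 0], [0, 0, 0]], [0.085, [-0.2065, -0.156, 0], [0, 0, 0]], [0.085, [-0.2065, -0.156, 0], [0, 0, 0]], [0.085, [-0.2065, -0.156, 0], [0, 0, 0]]])

```text
clock: 0.98
ee_pos: [0.4677, 0.3156, 0.2312]
tcp_rot: [-0.07, -3.14, 0.0]
wrist_force: [1.1, 0.0, 0.3]
finger_gap: 0.994
```

>>> step_arm(series=[[0.085, [-0.04, -0.03, 0], [0, 0, 0]], [0.085, [-0.04, -0.03, 0], [0, 0, 0]]])

```text
clock: 1.15
ee_pos: [0.5102, 0.2815, 0.2312]
tcp_rot: [0.076, 3.137, -0.003]
wrist_force: [1.6, -0.3, -0.2]
finger_gap: 0.991
```

```bash
python3 - <<'E'
from h import *
go(.5065,.2837,.23,-.045)
k=cam('wrist');cv2.imwrite('pics/w1.png',k['im']);np.savez('w1.npz',**{x:k[x] for x in ['im','d','f','cx','cy','M']})
P=pts(k)
m=(P[...,2]>.098)&(P[...,2]<.12)
n,l,s,c=cv2.connectedComponentsWithStats(m.astype(np.uint8))
for i in range(1,n):
    if s[i,4]>50: print(s[i],c[i],P[l==i].mean(0).round(4),ray(k,*c[i],.109).round(4))
E
```

```text
t 1.15 pos [0.5102 0.2815 0.2312] yaw -0.0486 F [ 1.6 -0.3 -0.2] shift [0.0039 0.002  0.0012] turn [-0.0016  0.0033 -0.0036] rows 0.1076714392789143
[253  47  29  30 675] [267.02962963  61.30814815] [0.4238 0.2951 0.0999] [0.4239 0.2948 0.109 ]
[247 154  27  29 592] [259.77702703 168.48141892] [0.505  0.2859 0.1076] [0.5046 0.286  0.109 ]
[264 242  33  26 401] [278.11970075 251.33416459] [0.5805 0.2986 0.1094] [0.5808 0.2987 0.109 ]
[ 256  312   45   42 1415] [277.43038869 332.04876325] [0.6701 0.2957 0.1071] [0.6683 0.2957 0.109 ]
[315 348  41  33 913] [335.11062432 362.19605696] [0.7107 0.3524 0.1066] [0.7082 0.3518 0.109 ]
```

View pics/w1.png

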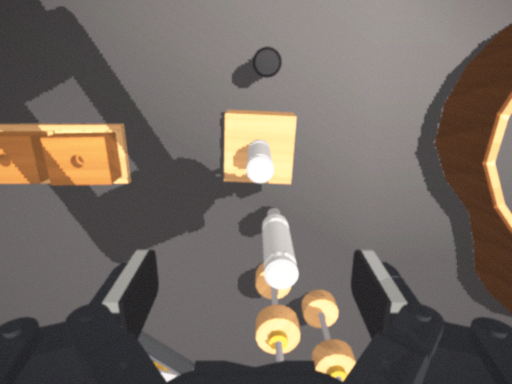

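The wrist view shows the gauge top at (260,168) in its stand, the larger twin at (280,265) and the black one at (267,61). I'll go down with the jaws along y.

```bash
python3 - <<'E'
from h import *
go(.505,.2855,.066,-.045)
E
```

```text
t 1.2 pos [0.5092 0.2823 0.2311] yaw -0.0493 F [ 0.6  0.4 -0.5] shift [0.0047 0.0031 0.1651] turn [-0.0011  0.0019 -0.0043] rows 3.960404728110984
```

>>> step_arm(series=[[0.085, [0.0045, 0.003, 0.04], [0, 0, -0.004]], [0.085, [0.0045, 0.003, 0.08], [0, 0, -0.004]], [0.085, [0.0045, 0.003, 0.12], [0, 0, -0.004]], [0.085, [0.0045, 0.003, 0.165], [0, 0, -0.004]], [0.085, [0.0045, 0.003, 0.165], [0, 0, -0.004]]])

```text
clock: 1.62
ee_pos: [0.4943, 0.2872, 0.0596]
tcp_rot: [-0.063, -3.129, 0.008]
wrist_force: [-2.0, -0.2, -0.5]
finger_gap: 0.996
```

```bash
python3 - <<'E'
from h import *
go(.505,.2855,.066,-.045)
k=cam('wrist');cv2.imwrite('pics/w2.png',k['im'])
E
```

```text
t 1.6167 pos [0.4943 0.2872 0.0596] yaw -0.0403 F [-2.  -0.2 -0.5] shift [-0.0106 -0.0013 -0.0065] turn [-0.0055 -0.0122  0.0047] rows 0.3008028305999977
```

View pics/w2.png

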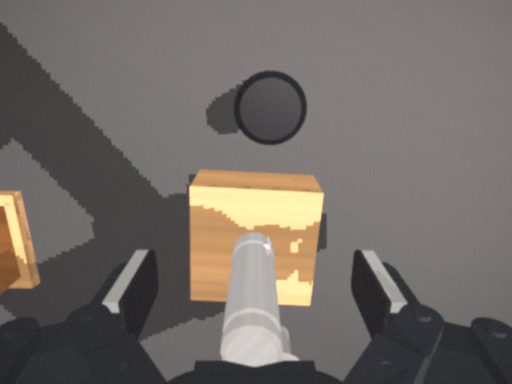

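```bash
python3 - <<'E'
from h import *
go(.505,.2855,.066,-.045)
E
```

```text
t 1.6667 pos [0.4959 0.2878 0.0622] yaw -0.0401 F [0.2 0.3 0.2] shift [-0.0091 -0.0019 -0.0039] turn [-0.0044 -0.0097  0.0049] rows 0.242317502931342
```

>>> step_arm(series=[[0.085, [0, 0, 0], [0, 0, 0]], [0.085, [0, 0, 0], [0, 0, 0]]])

```text
clock: 1.83
ee_pos: [0.5022, 0.29, 0.0686]
tcp_rot: [0.063, 3.138, 0.002]
wrist_force: [1.5, 0.0, -0.6]
finger_gap: 0.996
```

```bash
python3 - <<'E'
from h import *
go(.505,.2855,.066,-.045)
k=cam('wrist');cv2.imwrite('pics/w3.png',k['im'])
P=pts(k)
print(P[290:300,250:256,:].mean((0,1)))
for u,v in[(255,240),(255,270),(252,300),(250,345)]: print(u,v,P[v,u].round(4))
E
```

```text
t 1.8333 pos [0.5022 0.29   0.0686] yaw -0.0403 F [ 1.5  0.  -0.6] shift [-0.003  -0.0044  0.0026] turn [0.0015 0.003  0.0047] rows 0.14077881209653292
[0.49664328 0.28941402 0.10668351]
255 240 [0.4968 0.2904 0.0655]
255 270 [0.4966 0.2904 0.0912]
252 300 [0.498  0.2892 0.108 ]
250 345 [6.224e-01 2.818e-01 3.000e-04]
```

View pics/w3.png

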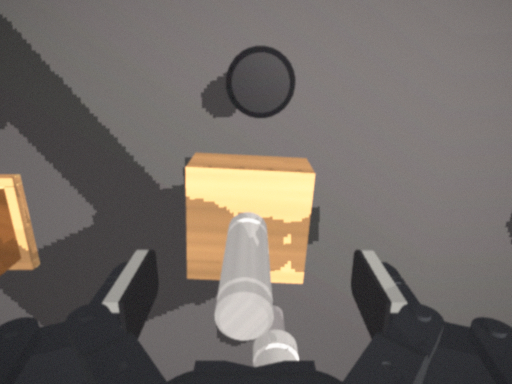

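>>> step_arm(series=[[0.085, [0, 0, 0], [0, 0, 0]], [0.085, [0, 0, 0], [0, 0, 0]]])

```text
clock: 2.05
ee_pos: [0.5023, 0.2895, 0.0685]
tcp_rot: [0.064, 3.137, 0.002]
wrist_force: [-0.7, 0.7, -0.4]
finger_gap: 0.995
```

```bash
python3 - <<'E'
from h import *
go(.505,.2855,.066,-.045)
k=cam('wrist');cv2.imwrite('pics/w4.png',k['im'])
np.savez('w4.npz',**{x:k[x] for x in ['im','d','f','cx','cy','M']})
go(.505,.2855,.066,-.045)
E
```

```text
t 2.05 pos [0.5023 0.2895 0.0685] yaw -0.0408 F [-0.7  0.7 -0.4] shift [-0.0029 -0.0039  0.0025] turn [0.0016 0.0035 0.0042] rows 0.13021746835405304
t 2.1 pos [0.5019 0.2893 0.068 ] yaw -0.0408 F [-0.1 -0.2  0.5] shift [-0.0032 -0.0036  0.0021] turn [0.0013 0.0028 0.0042] rows 0.1266659125839048
```

View pics/w4.png

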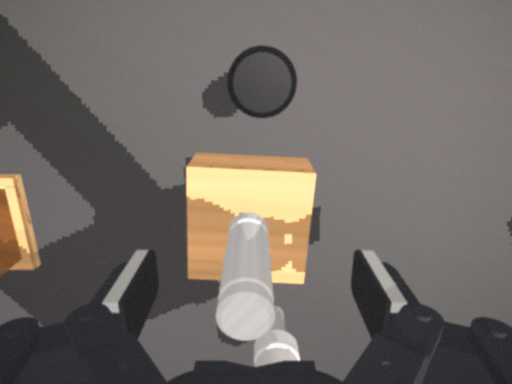

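```bash
python3 - <<'E'
from h import *
k=dict(np.load('w4.npz'))
print(ray(k,246,309,.109), ray(k,248.5,221,.034))
P=pts(k)
print(P[300:318:4,240:254:4].reshape(-1,3).mean(0))
# stand top outline at z .034
print([ray(k,u,v,.034).round(4) for u,v in [(187,168),(314,172),(187,279),(303,282)]])
E
```

```text
[0.50094437 0.28643248 0.109     ] [0.50154168 0.28621428 0.034     ]
[0.49713294 0.28660679 0.11332988]
[array([0.469 , 0.2547, 0.034 ]), array([0.4741, 0.3228, 0.034 ]), array([0.5383, 0.2475, 0.034 ]), array([0.5433, 0.3172, 0.034 ])]
```

>>> step_arm(series=[[0.085, [-0.002, -0.003, 0], [0, 0, 0]], [0.06, [-0.002, -0.003, 0], [0, 0, 0]], [0.04, [-0.002, -0.003, 0], [0, 0, 0]], [0.02, [-0.002, -0.003, 0], [0, 0, 0]], [0.015, [-0.002, -0.003, 0], [0, 0, 0]]], newtons=35)

```text
clock: 2.52
ee_pos: [0.5027, 0.2856, 0.0662]
tcp_rot: [-0.064, -3.141, 0.0]
wrist_force: [-0.3, 0.1, 0.8]
finger_gap: 0.447
```

>>> step_arm(series=[[0.012, [0, 0, 0], [0, 0, 0]], [0.012, [0, 0, 0], [0, 0, 0]], [0.012, [0, 0, 0], [0, 0, 0]]])

```text
clock: 2.77
ee_pos: [0.5027, 0.2857, 0.0663]
tcp_rot: [-0.064, -3.141, 0.0]
wrist_force: [-0.6, -0.0, 1.3]
finger_gap: 0.251
```

```bash
python3 - <<'E'
from h import *
go(.505,.2855,.066,-.045); print(ctrl.state()['finger_gap'])
k=cam('wrist');cv2.imwrite('pics/w5.png',k['im'])
E
```

```text
t 2.7667 pos [0.5027 0.2857 0.0663] yaw -0.0407 F [-0.6 -0.   1.3] shift [-0.0023 -0.0001  0.0003] turn [-0.0001 -0.0002  0.0043] rows 0.05636086992627511
0.25074637520675824
```

View pics/w5.png

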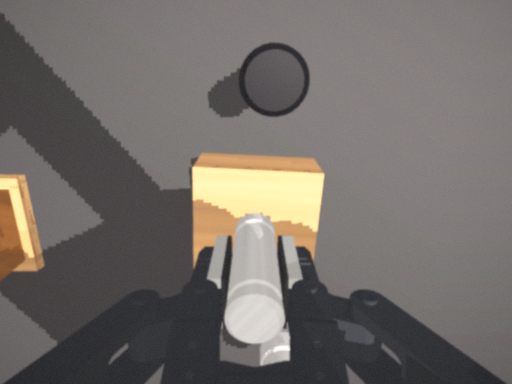

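>>> step_arm(series=[[0.012, [0, 0, -0.01], [0, 0, 0]], [0.012, [0, 0, -0.02], [0, 0, 0]], [0.012, [0, 0, -0.03], [0, 0, 0]], [0.012, [0, 0, -0.04], [0, 0, 0]], [0.012, [0, 0, -0.05], [0, 0, 0]]])

```text
clock: 3.23
ee_pos: [0.503, 0.2858, 0.1179]
tcp_rot: [0.064, 3.14, 0.001]
wrist_force: [0.0, 0.5, -1.2]
finger_gap: 0.245
```

```bash
python3 - <<'E'
from h import *
print(ctrl.state()['finger_gap'],ctrl.state()['wrist_force'])
k=dict(np.load('a_top.npz'))
B=[ray(k,u,v,.035) for u,v in [(206.8,210.9),(242.1,213.5),(277.9,214.1)]]
for b in B: print(b.round(4)); 
go(B[0][0],B[0][1]+.002,.118,-.045)
E
```

```text
0.2445318380572498 [ 0.0054103   0.46416213 -1.17024003]
[0.5107 0.0977 0.035 ]
[0.5046 0.0236 0.035 ]
[ 0.5027 -0.0513  0.035 ]
t 3.2333 pos [0.503  0.2858 0.1179] yaw -0.0407 F [ 0.   0.5 -1.2] shift [-0.0153 -0.1857 -0.0002] turn [0.0003 0.0009 0.0043] rows 4.4676477759185005
```

>>> step_arm(series=[[0.012, [-0.002, -0.02, 0], [0, 0, 0]], [0.012, [-0.005, -0.06, 0], [0, 0, 0]], [0.012, [-0.008, -0.1, 0], [0, 0, 0]], [0.012, [-0.012, -0.14, 0], [0, 0, 0]], [0.012, [-0.014, -0.17, 0], [0, 0, 0]]])

```text
clock: 3.65
ee_pos: [0.5101, 0.1128, 0.1174]
tcp_rot: [0.064, 3.14, -0.001]
wrist_force: [0.7, -0.4, -0.4]
finger_gap: 0.251
```

>>> step_arm(series=[[0.012, [-0.0013, -0.0157, 0], [0, 0, 0]], [0.012, [-0.0013, -0.0157, 0], [0, 0, 0]], [0.012, [-0.0013, -0.0157, 0], [0, 0, 0]]])

```text
clock: 3.9
ee_pos: [0.5109, 0.0988, 0.1172]
tcp_rot: [0.068, 3.14, 0.0]
wrist_force: [-0.1, 0.7, -1.1]
finger_gap: 0.251
```

```bash
python3 - <<'E'
from h import *
go(.5107,.0997,.118,-.045)
k=cam('wrist');cv2.imwrite('pics/w6.png',k['im'])
np.savez('w6.npz',**{x:k[x] for x in ['im','d','f','cx','cy','M']})
go(.5107,.0997,.118,-.045)
E
```

```text
t 3.9 pos [0.5109 0.0988 0.1172] yaw -0.0432 F [-0.1  0.7 -1.1] shift [ 0.0002  0.0008 -0.0008] turn [0.0003 0.001  0.0018] rows 0.02886975629273014
t 3.95 pos [0.5108 0.0997 0.117 ] yaw -0.0419 F [ 0.4  0.1 -1.6] shift [ 0.0001  0.     -0.001 ] turn [0.0005 0.0009 0.0031] rows 0.023741913137191085
```

View pics/w6.png

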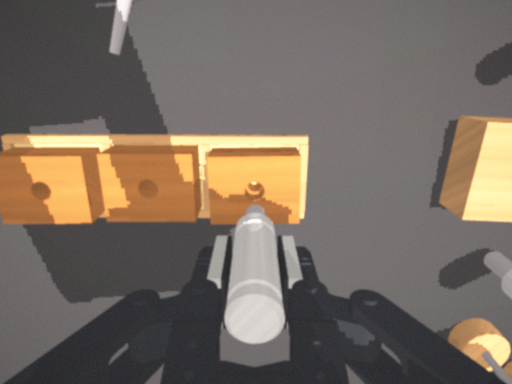

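```bash
python3 - <<'E'
from h import *
k=dict(np.load('w6.npz'))
cv2.imwrite('pics/w6z.png',cv2.resize(k['im'][120:250,190:320],None,fx=5,fy=5,interpolation=cv2.INTER_NEAREST)[:600])
E
```

```text
(no output)
```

View pics/w6z.png

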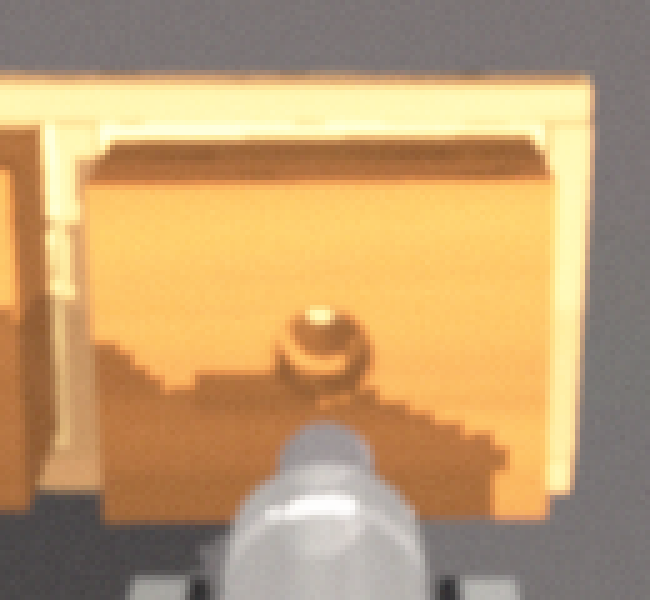

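```bash
python3 - <<'E'
from h import *
k=dict(np.load('w6.npz'))
print('bore',ray(k,254.1,189.9,.035),'tip edge',ray(k,254.5,203.9,.0589), 'shoulder edge', ray(k,254.5,212,.0849))
print('cal bore w/edges', ray(k,254.1,180.6,.035), ray(k,254.1,199.4,.035))
# block top edges
print('block x', ray(k,254,155.6,.035), 'right/left y', ray(k,300,160,.035),ray(k,207,160,.035))
E
```

```text
bore [0.50866778 0.09874602 0.035     ] tip edge [0.5094727 0.0989698 0.0589   ] shoulder edge [0.50374498 0.09919758 0.0849    ]
cal bore w/edges [0.50185814 0.09904517 0.035     ] [0.51575576 0.09843464 0.035     ]
block x [0.48415618 0.09975544 0.035     ] right/left y [0.48857045 0.13069139 0.035     ] [0.48581793 0.06787723 0.035     ]
```

```bash
python3 - <<'E'
from h import *
for n in ['side']:
    k=cam(n);go(.5,.1,.1);np.savez(f's7_{n}.npz',**{x:k[x] for x in ['im','d','f','cx','cy','M']})
    u,v=map(int,proj(k,[.51,.1,.05])); print(u,v)
    cv2.imwrite(f'pics/s7_{n}.png',cv2.resize(k['im'][v-50:v+50,u-60:u+60],None,fx=6,fy=6,interpolation=cv2.INTER_NEAREST))
E
```

```text
t 4.0 pos [0.5107 0.1002 0.1169] yaw -0.0408 F [-0.1 -0.   0.1] shift [ 0.0107 -0.0007  0.0169] turn [0. 0. 0.] rows 0.4791099356085601
221 163
```

View pics/s7_side.png

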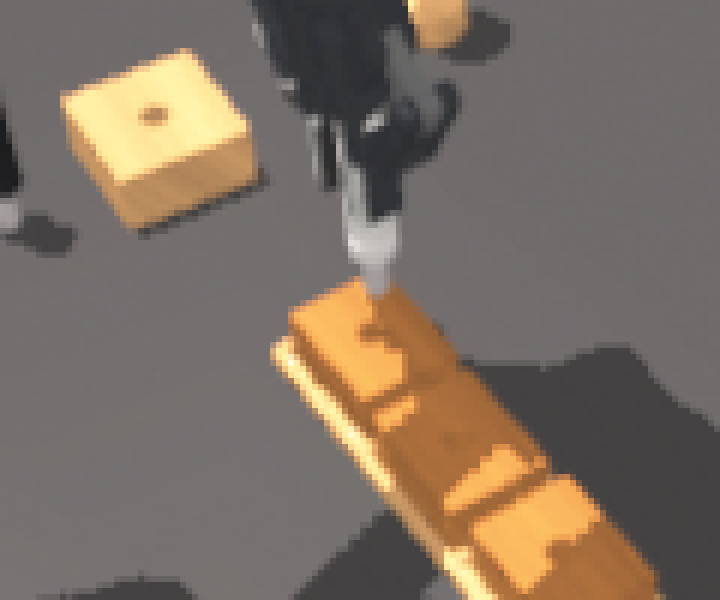

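```bash
python3 - <<'E'
from h import *
k=dict(np.load('s7_side.npz'))
print(ray(k,222.8,167.5,.035), ray(k,223.5,161.3,.0586),ray(k,223.5,160,.0586))
print('stand hole',ray(k,161+152/6-.5,113+115/6-.5,.034))
print('nest bores', ray(k,161+455/6-.5,113+440/6-.5,.035),ray(k,161+557/6-.5,113+547/6-.5,.035))
E
```

```text
[0.51082168 0.09857873 0.035     ] [0.51391881 0.09704632 0.0586    ] [0.516605   0.10098004 0.0586    ]
stand hole [0.5051786  0.28474616 0.034     ]
nest bores [0.50246589 0.0241399  0.035     ] [ 0.50258086 -0.04824682  0.035     ]
```

>>> step_arm(series=[[0.012, [0.002, 0, 0.005], [0, 0, 0]], [0.012, [0.004, 0, 0.01], [0, 0, 0]], [0.012, [0.005, 0, 0.016], [0, 0, 0]], [0.012, [0.005, 0, 0.019], [0, 0, 0]], [0.012, [0.005, 0, 0.019], [0, 0, 0]]])

```text
clock: 4.42
ee_pos: [0.5044, 0.1001, 0.0961]
tcp_rot: [-0.063, -3.139, 0.0]
wrist_force: [0.3, 0.7, -1.3]
finger_gap: 0.246
```

```bash
python3 - <<'E'
from h import *
k=cam('wrist');np.savez('w8.npz',**{x:k[x] for x in ['im','d','f','cx','cy','M']})
go(.5057,.0997,.118,-.045)
cv2.imwrite('pics/w8z.png',cv2.resize(k['im'][120:240,190:320],None,fx=5,fy=5,interpolation=cv2.INTER_NEAREST)[:600])
E
```

```text
t 4.4667 pos [0.5048 0.1    0.0966] yaw -0.0403 F [ 0.2 -0.1 -1.8] shift [-0.0009 -0.0003 -0.0214] turn [-0.0003 -0.0016  0.0047] rows 0.5145178902326435
```

View pics/w8z.png

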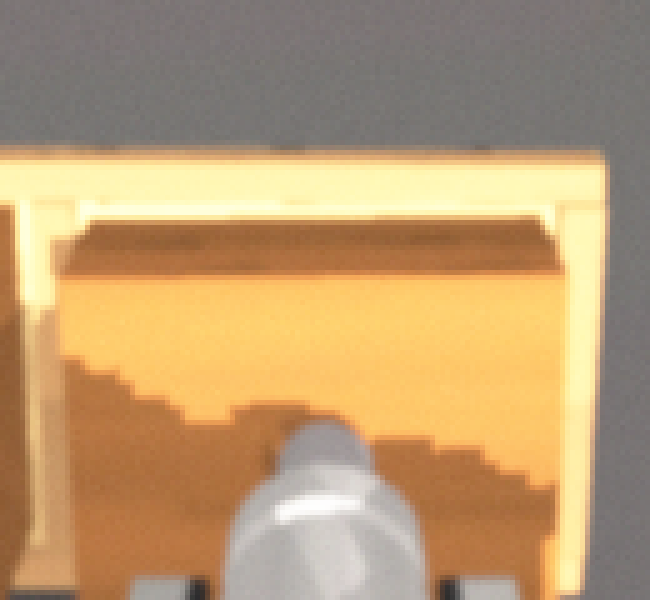

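```bash
python3 - <<'E'
from h import *
k=dict(np.load('w8.npz'))
e=ray(k,254,174.5,.035); print('edge',e,'tipedge',ray(k,254.5,203.9,.038),'shoulder edge',ray(k,254.5,211.5,.064))
l=ray(k,190+63/5-.5,175,.035);r=ray(k,190+563/5-.5,175,.035);print(l,r,(l+r)/2)
E
```

```text
edge [0.48422177 0.10062154 0.035     ] tipedge [0.50267305 0.10018711 0.038     ] shoulder edge [0.49673695 0.10042155 0.064     ]
[0.48324225 0.06836236 0.035     ] [0.48575502 0.13048946 0.035     ] [0.48449863 0.09942591 0.035     ]
```

>>> step_arm(series=[[0.012, [0, 0, 0], [0, 0, 0]], [0.012, [0, 0, 0.002], [0, 0, 0]], [0.012, [0, 0, 0.004], [0, 0, 0]], [0.012, [0, 0, 0.006], [0, 0, 0]], [0.012, [0, 0, 0.006], [0, 0, 0]]])

```text
clock: 4.88
ee_pos: [0.5053, 0.0996, 0.091]
tcp_rot: [-0.064, -3.14, 0.0]
wrist_force: [1.0, 0.1, -0.8]
finger_gap: 0.247
```

```bash
python3 - <<'E'
from h import *
go(.5057,.1004,.0912,-.045)
E
```

```text
t 4.8833 pos [0.5053 0.0996 0.091 ] yaw -0.0409 F [ 1.   0.1 -0.8] shift [-0.0004  0.0008 -0.0002] turn [-0.0002 -0.0005  0.0041] rows 0.021748145203936944
```

>>> step_arm(series=[[0.012, [0, 0.0004, 0.002], [0, 0, 0]], [0.012, [0, 0.0004, 0.004], [0, 0, 0]], [0.012, [0, 0.0004, 0.006], [0, 0, 0]], [0.012, [0, 0.0004, 0.006], [0, 0, 0]]])

```text
clock: 5.22
ee_pos: [0.5053, 0.1001, 0.0849]
tcp_rot: [-0.064, -3.141, 0.0]
wrist_force: [0.1, -0.4, -2.1]
finger_gap: 0.244
```

>>> step_arm(series=[[0.012, [0, 0, 0.001], [0, 0, 0]], [0.012, [0, 0, 0.002], [0, 0, 0]], [0.012, [0, 0, 0.003], [0, 0, 0]], [0.012, [0, 0, 0.0045], [0, 0, 0]], [0.012, [0, 0, 0.0045], [0, 0, 0]]])

```text
clock: 5.63
ee_pos: [0.5055, 0.1001, 0.0807]
tcp_rot: [-0.064, -3.141, 0.0]
wrist_force: [-0.6, -1.2, -0.1]
finger_gap: 0.247
```

>>> step_arm(series=[[0.012, [0, 0, 0.001], [0, 0, 0]], [0.012, [0, 0, 0.002], [0, 0, 0]], [0.012, [0, 0, 0.002], [0, 0, 0]]])

```text
clock: 5.88
ee_pos: [0.5059, 0.0998, 0.0796]
tcp_rot: [0.064, 3.14, -0.001]
wrist_force: [-1.1, -2.4, 8.4]
finger_gap: 0.246
```

>>> step_arm(series=[[0.012, [0, 0, 0.0007], [0, 0, 0]], [0.012, [0, 0, 0.0007], [0, 0, 0]], [0.012, [0, 0, 0.0007], [0, 0, 0]]])

```text
clock: 6.13
ee_pos: [0.5061, 0.0999, 0.0795]
tcp_rot: [0.064, 3.139, -0.001]
wrist_force: [-2.7, -3.6, 14.4]
finger_gap: 0.252
```

```bash
python3 - <<'E'
from h import *
k=cam('side');go(.5,.1,.1)
np.savez(f's9.npz',**{x:k[x] for x in ['im','d','f','cx','cy','M']})
cv2.imwrite(f'pics/s9.png',cv2.resize(k['im'][113:213,161:281],None,fx=6,fy=6,interpolation=cv2.INTER_NEAREST))
k=cam('wrist');cv2.imwrite('pics/w9.png',cv2.resize(k['im'][130:260,180:330],None,fx=4,fy=4,interpolation=cv2.INTER_NEAREST))
E
```

```text
t 6.1833 pos [0.5061 0.0999 0.0795] yaw -0.0405 F [-2.5 -1.5 15. ] shift [ 0.0061 -0.0001 -0.0205] turn [0. 0. 0.] rows 0.5137284625173522
```

View pics/s9.png

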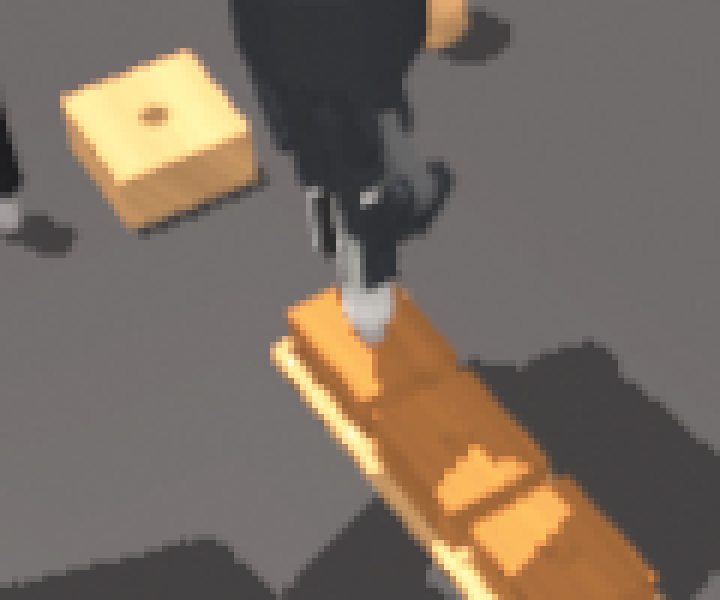

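View pics/w9.png

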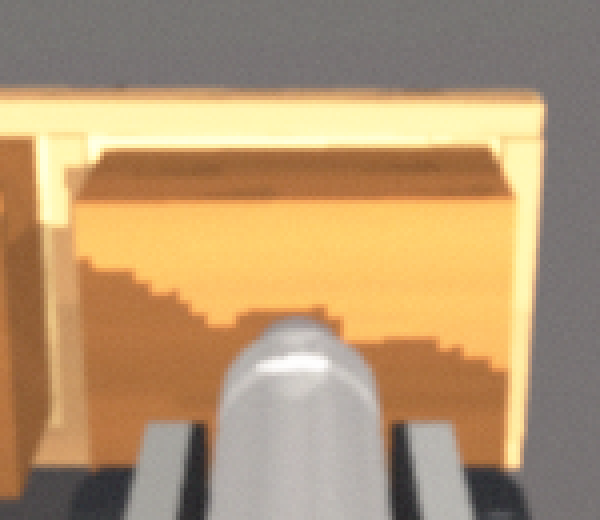

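>>> step_arm(series=[[0.012, [0, 0, -0.008], [0, 0, 0]], [0.012, [0, 0, -0.016], [0, 0, 0]], [0.012, [0, 0, -0.024], [0, 0, 0]], [0.012, [0, 0, -0.032], [0, 0, 0]], [0.012, [0, 0, -0.04], [0, 0, 0]]])

```text
clock: 6.65
ee_pos: [0.5055, 0.1002, 0.119]
tcp_rot: [0.064, 3.141, 0.0]
wrist_force: [0.8, -0.2, -1.0]
finger_gap: 0.248
```

```bash
python3 - <<'E'
from h import *
go(.4998,.0258,.117,-.041)
k=dict(np.load('w6.npz'))
print([ray(k,u,v,.035).round(4) for u,v in[(254.3,189.9),(147.5,187.5),(40.5,190)]])
E
```

```text
t 6.65 pos [0.5055 0.1002 0.119 ] yaw -0.0408 F [ 0.8 -0.2 -1. ] shift [ 0.0027 -0.0746  0.002 ] turn [0.     0.0002 0.0002] rows 1.7907857973195855
[array([0.5087, 0.0989, 0.035 ]), array([0.5037, 0.0249, 0.035 ]), array([ 0.5022, -0.0498,  0.035 ])]
```

>>> step_arm(series=[[0.012, [0, -0.015, 0], [0, 0, 0]], [0.012, [0.0005, -0.035, 0], [0, 0, 0]], [0.012, [0.001, -0.055, 0], [0, 0, 0]], [0.012, [0.0017, -0.07, 0], [0, 0, 0]], [0.012, [0.0017, -0.0744, 0], [0, 0, 0]]])

```text
clock: 7.07
ee_pos: [0.5007, 0.0242, 0.1187]
tcp_rot: [0.066, 3.141, -0.001]
wrist_force: [-0.6, 0.4, 0.3]
finger_gap: 0.246
```

>>> step_arm(series=[[0.012, [0, 0, 0], [0, 0, 0]], [0.012, [0, 0, 0], [0, 0, 0]], [0.012, [0, 0, 0], [0, 0, 0]]])

```text
clock: 7.32
ee_pos: [0.5008, 0.0266, 0.1183]
tcp_rot: [0.064, 3.141, 0.0]
wrist_force: [0.6, 0.8, -1.1]
finger_gap: 0.244
```

```bash
python3 - <<'E'
from h import *
k=cam('wrist');np.savez('w10.npz',**{x:k[x] for x in ['im','d','f','cx','cy','M']})
go(.5008,.026,.118,-.041)
cv2.imwrite('pics/w10z.png',cv2.resize(k['im'][120:240,190:320],None,fx=5,fy=5,interpolation=cv2.INTER_NEAREST)[:600])
E
```

```text
t 7.3667 pos [0.5008 0.0267 0.1182] yaw -0.0401 F [-0.6  1.  -1.3] shift [ 0.     -0.0007  0.0002] turn [0.0002 0.0001 0.0009] rows 0.016958308449512762
```

View pics/w10z.png

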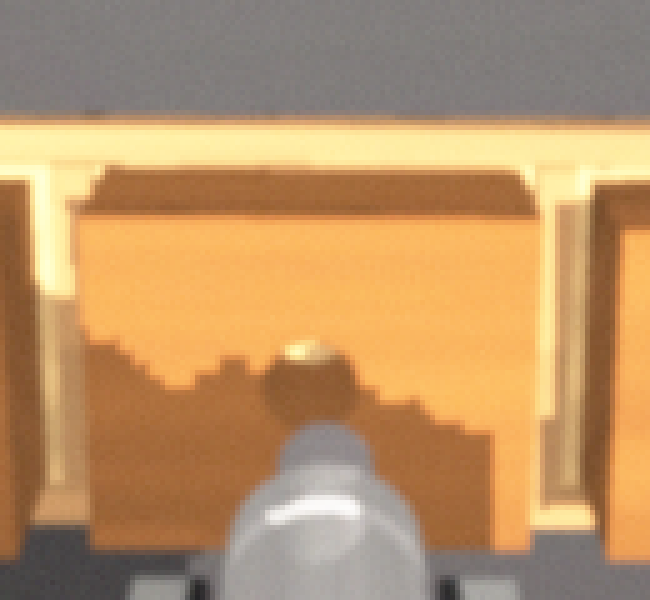

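```bash
python3 - <<'E'
from h import *
k=dict(np.load('w10.npz'))
print(ray(k,251.5,196.7,.035),'tip',ray(k,254.5,203.9,.0599))
e=ray(k,252,162.7,.035);l=ray(k,190+79/5-.5,163,.035);r=ray(k,190+537/5-.5,163,.035);print(e,(l+r)/2,r-l)
E
```

```text
[0.50390964 0.02442674 0.035     ] tip [0.49937449 0.02670689 0.0599    ]
[0.47918235 0.0258472  0.035     ] [0.47936837 0.0252262  0.035     ] [0.00256296 0.06235979 0.        ]
```

>>> step_arm(series=[[0.012, [0, -0.001, 0.005], [0, 0, 0]], [0.012, [0, -0.0022, 0.011], [0, 0, 0]], [0.012, [0, -0.0022, 0.017], [0, 0, 0]], [0.012, [0, -0.0022, 0.021], [0, 0, 0]], [0.012, [0, -0.0022, 0.021], [0, 0, 0]]])

```text
clock: 7.78
ee_pos: [0.4997, 0.0238, 0.0958]
tcp_rot: [-0.064, -3.139, -0.0]
wrist_force: [0.1, 0.9, -1.3]
finger_gap: 0.246
```

>>> step_arm(series=[[0.012, [0, 0, 0], [0, 0, 0]], [0.012, [0, 0, 0.002], [0, 0, 0]], [0.012, [0, 0, 0.004], [0, 0, 0]], [0.012, [0, 0, 0.006], [0, 0, 0]], [0.012, [0, 0, 0.006], [0, 0, 0]]])

```text
clock: 8.2
ee_pos: [0.5005, 0.0237, 0.0908]
tcp_rot: [-0.064, -3.14, 0.0]
wrist_force: [0.1, 1.1, -0.6]
finger_gap: 0.249
```

>>> step_arm(series=[[0.012, [0, 0, 0.002], [0, 0, 0]], [0.012, [0, 0, 0.004], [0, 0, 0]], [0.012, [0, 0, 0.006], [0, 0, 0]], [0.012, [0, 0, 0.006], [0, 0, 0]]])

```text
clock: 8.53
ee_pos: [0.5005, 0.0237, 0.0848]
tcp_rot: [-0.064, -3.14, 0.0]
wrist_force: [-0.2, -0.3, -0.8]
finger_gap: 0.245
```

>>> step_arm(series=[[0.012, [0, 0, 0.001], [0, 0, 0]], [0.012, [0, 0, 0.002], [0, 0, 0]], [0.012, [0, 0, 0.003], [0, 0, 0]], [0.012, [0, 0, 0.0045], [0, 0, 0]], [0.012, [0, 0, 0.0045], [0, 0, 0]]])

```text
clock: 8.95
ee_pos: [0.5005, 0.0237, 0.0804]
tcp_rot: [-0.064, -3.141, 0.0]
wrist_force: [0.9, 0.5, -0.6]
finger_gap: 0.25
```

>>> step_arm(series=[[0.012, [0, 0, 0.001], [0, 0, 0]], [0.012, [0, 0, 0.002], [0, 0, 0]], [0.012, [0, 0, 0.002], [0, 0, 0]]])

```text
clock: 9.2
ee_pos: [0.5005, 0.0237, 0.0784]
tcp_rot: [-0.064, -3.141, 0.0]
wrist_force: [-0.2, 1.5, -1.3]
finger_gap: 0.247
```

>>> step_arm(series=[[0.012, [0, 0, 0.002], [0, 0, 0]], [0.012, [0, 0, 0.004], [0, 0, 0]], [0.012, [0, 0, 0.0065], [0, 0, 0]], [0.012, [0, 0, 0.009], [0, 0, 0]], [0.012, [0, 0, 0.009], [0, 0, 0]]])

```text
clock: 9.62
ee_pos: [0.5003, 0.0237, 0.069]
tcp_rot: [-0.064, -3.14, 0.0]
wrist_force: [0.2, 0.1, -2.3]
finger_gap: 0.246
```

>>> step_arm(series=[[0.012, [0, 0, 0.0015], [0, 0, 0]], [0.012, [0, 0, 0.0025], [0, 0, 0]], [0.012, [0, 0, 0.0025], [0, 0, 0]]])

```text
clock: 9.87
ee_pos: [0.5006, 0.0236, 0.0672]
tcp_rot: [-0.064, -3.141, 0.0]
wrist_force: [0.3, 0.6, 0.9]
finger_gap: 0.247
```

>>> step_arm(series=[[0.012, [0, 0, 0.0008], [0, 0, 0]], [0.012, [0, 0, 0.0015], [0, 0, 0]], [0.012, [0, 0, 0.0015], [0, 0, 0]]])

```text
clock: 10.12
ee_pos: [0.5009, 0.0236, 0.0671]
tcp_rot: [0.064, 3.14, -0.0]
wrist_force: [-3.7, 0.5, 18.3]
finger_gap: 0.241
```

>>> step_arm(series=[[0.012, [0, 0, -0.01], [0, 0, 0]], [0.012, [0, 0, -0.02], [0, 0, 0]], [0.012, [0, 0, -0.03], [0, 0, 0]], [0.012, [0, 0, -0.041], [0, 0, 0]], [0.012, [0, 0, -0.052], [0, 0, 0]]])

```text
clock: 10.53
ee_pos: [0.5008, 0.0236, 0.1187]
tcp_rot: [0.064, 3.141, -0.0]
wrist_force: [0.0, -0.0, -1.0]
finger_gap: 0.247
```

>>> step_arm(series=[[0.012, [0, -0.015, 0], [0, 0, 0]], [0.012, [-0.0005, -0.035, 0], [0, 0, 0]], [0.012, [-0.001, -0.055, 0], [0, 0, 0]], [0.012, [-0.0015, -0.07, 0], [0, 0, 0]], [0.012, [-0.0015, -0.0747, 0], [0, 0, 0]]])

```text
clock: 10.95
ee_pos: [0.4997, -0.053, 0.1184]
tcp_rot: [0.066, 3.139, -0.002]
wrist_force: [0.0, 0.0, -1.6]
finger_gap: 0.244
```

>>> step_arm(series=[[0.012, [0, 0, 0], [0, 0, 0]], [0.012, [0, 0, 0], [0, 0, 0]], [0.012, [0, 0, 0], [0, 0, 0]]])

```text
clock: 11.2
ee_pos: [0.499, -0.0503, 0.1177]
tcp_rot: [-0.064, -3.141, -0.001]
wrist_force: [0.2, 0.4, -0.3]
finger_gap: 0.245
```

```bash
python3 - <<'E'
from h import *
k=cam('wrist');np.savez('w11.npz',**{x:k[x] for x in ['im','d','f','cx','cy','M']})
go(.4993,-.051,.118,-.041)
cv2.imwrite('pics/w11z.png',cv2.resize(k['im'][120:240,190:320],None,fx=5,fy=5,interpolation=cv2.INTER_NEAREST)[:600])
E
```

```text
t 11.25 pos [ 0.499  -0.0502  0.1177] yaw -0.0402 F [ 0.9  0.2 -0.9] shift [-0.0004 -0.0008 -0.0003] turn [ 0.0002 -0.0002  0.0008] rows 0.02176444800884553
```

View pics/w11z.png

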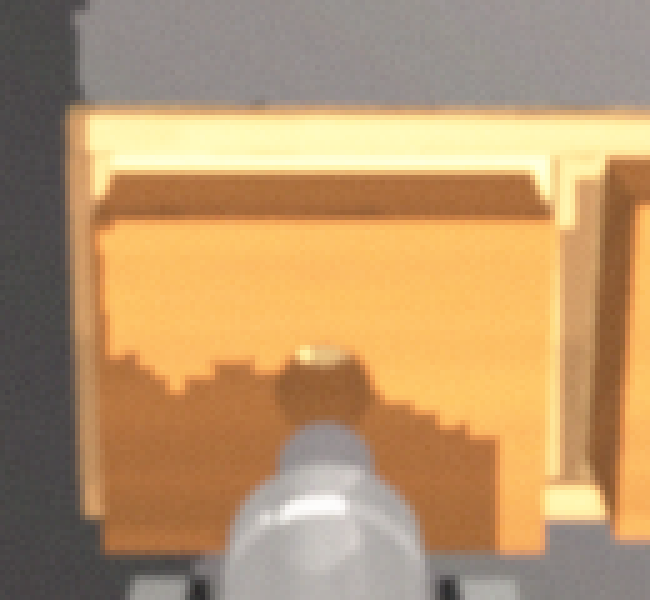

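```bash
python3 - <<'E'
from h import *
k=dict(np.load('w11.npz'))
print(ray(k,254.1,197.5,.035),'tip',ray(k,254.5,203.9,.0595),'edge',ray(k,254,163.4,.035))
E
```

```text
[ 0.50251379 -0.05060665  0.035     ] tip [ 0.49745794 -0.05013908  0.0595    ] edge [ 0.47771689 -0.04965186  0.035     ]
```

>>> step_arm(series=[[0.012, [-0.0004, -0.0004, 0.005], [0, 0, 0]], [0.012, [-0.0004, -0.0004, 0.011], [0, 0, 0]], [0.012, [-0.0004, -0.0004, 0.017], [0, 0, 0]], [0.012, [-0.0004, -0.0004, 0.021], [0, 0, 0]], [0.012, [-0.0004, -0.0004, 0.021], [0, 0, 0]]])

```text
clock: 11.67
ee_pos: [0.4985, -0.0511, 0.0953]
tcp_rot: [-0.064, -3.139, -0.001]
wrist_force: [0.1, -0.6, -1.2]
finger_gap: 0.244
```

>>> step_arm(series=[[0.012, [0, 0, 0], [0, 0, 0]], [0.012, [0, 0, 0.002], [0, 0, 0]], [0.012, [0, 0, 0.004], [0, 0, 0]], [0.012, [0, 0, 0.006], [0, 0, 0]], [0.012, [0, 0, 0.006], [0, 0, 0]]])

```text
clock: 12.08
ee_pos: [0.4993, -0.0514, 0.0903]
tcp_rot: [-0.064, -3.141, -0.0]
wrist_force: [-0.4, 0.6, -0.9]
finger_gap: 0.246
```

>>> step_arm(series=[[0.012, [0, 0, 0.002], [0, 0, 0]], [0.012, [0, 0, 0.004], [0, 0, 0]], [0.012, [0, 0, 0.005], [0, 0, 0]], [0.012, [0, 0, 0.005], [0, 0, 0]]])

```text
clock: 12.42
ee_pos: [0.4994, -0.0514, 0.0854]
tcp_rot: [-0.064, -3.141, 0.0]
wrist_force: [0.0, 0.5, -2.2]
finger_gap: 0.247
```

>>> step_arm(series=[[0.012, [0, 0, 0.001], [0, 0, 0]], [0.012, [0, 0, 0.002], [0, 0, 0]], [0.012, [0, 0, 0.003], [0, 0, 0]], [0.012, [0, 0, 0.0045], [0, 0, 0]], [0.012, [0, 0, 0.0045], [0, 0, 0]]])

```text
clock: 12.83
ee_pos: [0.4994, -0.0515, 0.0809]
tcp_rot: [-0.064, -3.141, 0.0]
wrist_force: [0.3, -0.0, -0.4]
finger_gap: 0.247
```

>>> step_arm(series=[[0.012, [0, 0, 0.001], [0, 0, 0]], [0.012, [0, 0, 0.002], [0, 0, 0]], [0.012, [0, 0, 0.002], [0, 0, 0]]])

```text
clock: 13.08
ee_pos: [0.4994, -0.0515, 0.0789]
tcp_rot: [-0.064, -3.141, 0.0]
wrist_force: [-0.1, 0.5, -0.8]
finger_gap: 0.249
```

>>> step_arm(series=[[0.012, [0, 0, 0.001], [0, 0, 0]], [0.012, [0, 0, 0.002], [0, 0, 0]], [0.012, [0, 0, 0.002], [0, 0, 0]]])

```text
clock: 13.33
ee_pos: [0.4994, -0.0515, 0.0769]
tcp_rot: [-0.064, -3.141, 0.0]
wrist_force: [-0.7, 1.3, -0.1]
finger_gap: 0.248
```

>>> step_arm(series=[[0.012, [0, 0, 0.002], [0, 0, 0]], [0.012, [0, 0, 0.004], [0, 0, 0]], [0.012, [0, 0, 0.0065], [0, 0, 0]], [0.012, [0, 0, 0.0085], [0, 0, 0]], [0.012, [0, 0, 0.0085], [0, 0, 0]]])

```text
clock: 13.75
ee_pos: [0.4992, -0.0514, 0.0681]
tcp_rot: [-0.064, -3.14, 0.0]
wrist_force: [-0.8, 0.4, -0.3]
finger_gap: 0.25
```

>>> step_arm(series=[[0.012, [0, 0, 0.001], [0, 0, 0]], [0.012, [0, 0, 0.002], [0, 0, 0]], [0.012, [0, 0, 0.002], [0, 0, 0]]])

```text
clock: 14.0
ee_pos: [0.4996, -0.0515, 0.0672]
tcp_rot: [0.064, 3.141, -0.0]
wrist_force: [-1.2, 0.1, 5.4]
finger_gap: 0.246
```

>>> step_arm(series=[[0.012, [0, 0, -0.01], [0, 0, 0]], [0.012, [0, 0, -0.02], [0, 0, 0]], [0.012, [0, 0, -0.03], [0, 0, 0]], [0.012, [0, 0, -0.041], [0, 0, 0]], [0.012, [0, 0, -0.053], [0, 0, 0]]])

```text
clock: 14.42
ee_pos: [0.4997, -0.0515, 0.121]
tcp_rot: [0.064, 3.14, -0.0]
wrist_force: [-0.2, -0.5, -0.9]
finger_gap: 0.248
```

```bash
python3 - <<'E'
from h import *
go(.5029,.2857,.118,-.0407)
E
```

```text
t 14.4167 pos [ 0.4997 -0.0515  0.121 ] yaw -0.0407 F [-0.2 -0.5 -0.9] shift [0.0105 0.3371 0.0029] turn [-0.0003  0.0007 -0.    ] rows 8.087052489389507
```

>>> step_arm(series=[[0.012, [0.001, 0.02, 0], [0, 0, 0]], [0.012, [0.002, 0.055, 0], [0, 0, 0]], [0.012, [0.003, 0.095, 0], [0, 0, 0]], [0.012, [0.004, 0.135, 0], [0, 0, 0]], [0.012, [0.0055, 0.175, 0], [0, 0, 0]]])

```text
clock: 14.83
ee_pos: [0.5016, 0.1252, 0.1209]
tcp_rot: [0.066, 3.139, 0.0]
wrist_force: [0.9, -0.1, -0.7]
finger_gap: 0.247
```

>>> step_arm(series=[[0.012, [0.001, 0.035, 0], [0, 0, 0]], [0.012, [0.002, 0.075, 0], [0, 0, 0]], [0.012, [0.003, 0.11, 0], [0, 0, 0]], [0.012, [0.004, 0.14, 0], [0, 0, 0]], [0.012, [0.005, 0.155, 0], [0, 0, 0]]])

```text
clock: 15.25
ee_pos: [0.503, 0.2825, 0.121]
tcp_rot: [0.061, 3.139, 0.003]
wrist_force: [0.9, -0.4, -0.4]
finger_gap: 0.249
```

>>> step_arm(series=[[0.012, [0, 0.005, 0.002], [0, 0, 0]], [0.012, [0, 0.007, 0.002], [0, 0, 0]], [0.012, [0, 0.007, 0.002], [0, 0, 0]], [0.012, [0, 0.007, 0.002], [0, 0, 0]]])

```text
clock: 15.58
ee_pos: [0.5026, 0.2841, 0.1175]
tcp_rot: [-0.066, -3.14, 0.002]
wrist_force: [-0.6, -0.1, -0.5]
finger_gap: 0.245
```

```bash
python3 - <<'E'
from h import *
k=cam('wrist');np.savez('w12.npz',**{x:k[x] for x in ['im','d','f','cx','cy','M']})
go(.5029,.2857,.1,-.0407)
cv2.imwrite('pics/w12z.png',cv2.resize(k['im'][120:240,190:320],None,fx=5,fy=5,interpolation=cv2.INTER_NEAREST)[:600])
E
```

```text
t 15.6333 pos [0.5027 0.2841 0.1176] yaw -0.0422 F [-0.8 -0.2 -0.2] shift [-0.0001  0.0017  0.0176] turn [-0.0009 -0.0006 -0.0015] rows 0.42286692280830207
```

View pics/w12z.png

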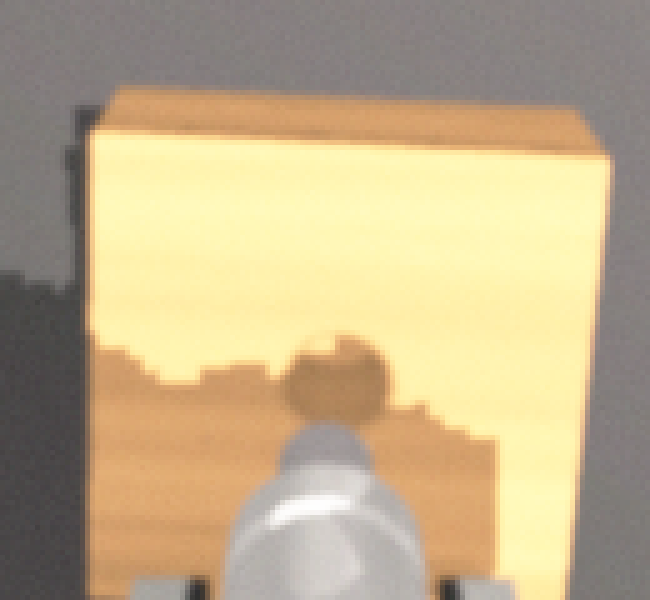

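>>> step_arm(series=[[0.012, [0, 0.0017, 0.005], [0, 0, 0]], [0.012, [0, 0.0017, 0.011], [0, 0, 0]], [0.012, [0, 0.0017, 0.017], [0, 0, 0]], [0.012, [0, 0.0017, 0.021], [0, 0, 0]], [0.012, [0, 0.0017, 0.021], [0, 0, 0]]])

```text
clock: 16.05
ee_pos: [0.5018, 0.2868, 0.0951]
tcp_rot: [-0.064, -3.139, 0.002]
wrist_force: [0.5, 0.2, -1.4]
finger_gap: 0.247
```

>>> step_arm(series=[[0.012, [0, 0, 0], [0, 0, 0]], [0.012, [0, 0, 0.002], [0, 0, 0]], [0.012, [0, 0, 0.005], [0, 0, 0]], [0.012, [0, 0, 0.008], [0, 0, 0]], [0.012, [0, 0, 0.008], [0, 0, 0]]])

```text
clock: 16.47
ee_pos: [0.5025, 0.2873, 0.088]
tcp_rot: [-0.064, -3.14, 0.001]
wrist_force: [-0.7, 0.5, -0.9]
finger_gap: 0.242
```

>>> step_arm(series=[[0.012, [-0.0003, -0.0014, 0], [0, 0, 0]], [0.012, [-0.0003, -0.0014, 0.004], [0, 0, 0]], [0.012, [-0.0003, -0.0014, 0.009], [0, 0, 0]], [0.012, [-0.0003, -0.0014, 0.013], [0, 0, 0]], [0.012, [-0.0003, -0.0014, 0.013], [0, 0, 0]]])

```text
clock: 16.88
ee_pos: [0.5023, 0.2856, 0.0745]
tcp_rot: [-0.064, -3.139, 0.001]
wrist_force: [0.2, 0.3, -0.8]
finger_gap: 0.245
```

>>> step_arm(series=[[0.012, [0, 0, 0.003], [0, 0, 0]], [0.012, [0, 0, 0.006], [0, 0, 0]], [0.012, [0, 0, 0.008], [0, 0, 0]], [0.012, [0, 0, 0.008], [0, 0, 0]]])

```text
clock: 17.22
ee_pos: [0.5027, 0.2859, 0.067]
tcp_rot: [-0.064, -3.14, 0.001]
wrist_force: [-0.4, 0.7, -0.9]
finger_gap: 0.245
```

>>> step_arm(series=[[0.012, [0, 0, 0.0008], [0, 0, 0]], [0.012, [0, 0, 0.0008], [0, 0, 0]], [0.012, [0, 0, 0.0008], [0, 0, 0]]])

```text
clock: 17.47
ee_pos: [0.5031, 0.286, 0.0669]
tcp_rot: [0.064, 3.141, -0.0]
wrist_force: [0.2, 0.3, -0.8]
finger_gap: 0.245
```

>>> step_arm(series=[[0.012, [0, 0, 0.0005], [0, 0, 0]], [0.012, [0, 0, 0.0005], [0, 0, 0]]])

```text
clock: 17.63
ee_pos: [0.5031, 0.286, 0.0664]
tcp_rot: [0.064, 3.141, -0.0]
wrist_force: [-0.1, 0.2, -0.9]
finger_gap: 0.25
```

>>> step_arm(series=[[0.012, [0, 0, 0.0005], [0, 0, 0]], [0.012, [0, 0, 0.0005], [0, 0, 0]]])

```text
clock: 17.8
ee_pos: [0.5032, 0.286, 0.0662]
tcp_rot: [0.064, 3.141, 0.0]
wrist_force: [-0.1, -1.2, 3.5]
finger_gap: 0.247
```

>>> step_arm(series=[[0.03, [0, 0, 0], [0, 0, 0]], [0.05, [0, 0, 0], [0, 0, 0]], [0.085, [0, 0, 0], [0, 0, 0]], [0.085, [0, 0, 0], [0, 0, 0]], [0.085, [0, 0, 0], [0, 0, 0]]])

```text
clock: 18.22
ee_pos: [0.503, 0.286, 0.0657]
tcp_rot: [-0.064, -3.141, 0.0]
wrist_force: [-0.8, 1.2, -0.1]
finger_gap: 0.897
```

>>> step_arm(series=[[0.085, [0, 0, 0], [0, 0, 0]], [0.085, [0, 0, -0.015], [0, 0, 0]], [0.085, [0, 0, -0.035], [0, 0, 0]], [0.085, [0, 0, -0.065], [0, 0, 0]], [0.085, [0, 0, -0.095], [0, 0, 0]]])

```text
clock: 18.63
ee_pos: [0.5022, 0.2856, 0.161]
tcp_rot: [-0.064, -3.139, 0.002]
wrist_force: [0.7, 0.1, -0.2]
finger_gap: 0.998
```

```bash
python3 - <<'E'
from h import *
print(ctrl.state()['finger_gap'])
k=cam('wrist');cv2.imwrite('pics/w13.png',k['im'])
go(.505,.1,.15,-.0407+np.pi/2)
go(.505,.1,.15,-.0407-np.pi/2);print(ctrl.state()['q'].round(2))
E
```

```text
0.9979699750563127
t 18.6833 pos [0.5059 0.2873 0.1675] yaw -0.0406 F [2.  0.6 3.4] shift [-0.0065 -0.1873  0.017 ] turn [-0.003   0.0081 -1.5707] rows 4.511691042278178
t 18.6833 pos [0.5059 0.2873 0.1675] yaw -0.0406 F [2.  0.6 3.4] shift [-0.0065 -0.1873  0.017 ] turn [0.0081 0.003  1.5709] rows 4.511691042278178
[ 0.4   0.39  1.63 -0.    1.11 -1.13]
```

View pics/w13.png

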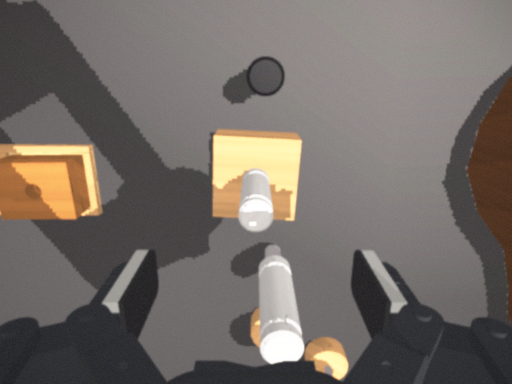

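>>> step_arm(series=[[0.085, [-0.001, -0.03, 0], [0, 0, 0.12]], [0.085, [-0.002, -0.065, 0], [0, 0, 0.24]], [0.085, [-0.0035, -0.1, 0], [0, 0, 0.36]], [0.085, [-0.005, -0.135, 0], [0, 0, 0.48]], [0.085, [-0.006, -0.165, 0], [0, 0, 0.6]]])

```text
clock: 19.1
ee_pos: [0.502, 0.119, 0.1608]
tcp_rot: [0.998, 2.979, -0.001]
wrist_force: [-0.3, -0.4, 0.3]
finger_gap: 0.997
```

```bash
python3 - <<'E'
from h import *
go(.509,.1,.15,-.0407-np.pi/2)
E
```

```text
t 19.1 pos [0.502  0.119  0.1608] yaw -0.6465 F [-0.3 -0.4  0.3] shift [-0.017  -0.011   0.0108] turn [0.00e+00 6.00e-04 9.65e-01] rows 0.5506258711298396
```

>>> step_arm(series=[[0.085, [-0.006, -0.004, 0], [0, 0, 0.12]], [0.085, [-0.012, -0.008, 0], [0, 0, 0.24]], [0.085, [-0.017, -0.011, 0], [0, 0, 0.36]], [0.085, [-0.017, -0.011, 0], [0, 0, 0.48]], [0.085, [-0.017, -0.011, 0], [0, 0, 0.6]]])

```text
clock: 19.52
ee_pos: [0.5096, 0.1013, 0.1607]
tcp_rot: [1.835, 2.55, 0.0]
wrist_force: [0.8, 0.6, -0.0]
finger_gap: 0.993
```

>>> step_arm(series=[[0.085, [0, 0, 0], [0, 0, 0.12]], [0.085, [0, 0, 0], [0, 0, 0.24]], [0.085, [0, 0, 0], [0, 0, 0.34]], [0.085, [0, 0, 0], [0, 0, 0.365]], [0.085, [0, 0, 0], [0, 0, 0.365]]])

```text
clock: 19.93
ee_pos: [0.5094, 0.1019, 0.1607]
tcp_rot: [2.259, 2.183, -0.0]
wrist_force: [0.4, 0.3, -1.0]
finger_gap: 0.997
```

>>> step_arm(series=[[0.085, [0, 0, 0], [0, 0, 0]], [0.085, [0, 0, 0], [0, 0, 0]]])

```text
clock: 20.1
ee_pos: [0.5094, 0.1019, 0.1608]
tcp_rot: [2.258, 2.185, -0.0]
wrist_force: [0.8, -0.5, -0.7]
finger_gap: 0.996
```

```bash
python3 - <<'E'
from h import *
k=cam('wrist');cv2.imwrite('pics/w14.png',k['im']);np.savez('w14.npz',**{x:k[x] for x in ['im','d','f','cx','cy','M']})
go(.509,.1,.012,-.0407-np.pi/2)
E
```

```text
t 20.15 pos [0.5094 0.1019 0.1608] yaw -1.6041 F [-0.4  0.6  0.2] shift [-0.0019 -0.0003  0.1488] turn [-0.      0.0001  0.0074] rows 3.5685325094511477
```

View pics/w14.png

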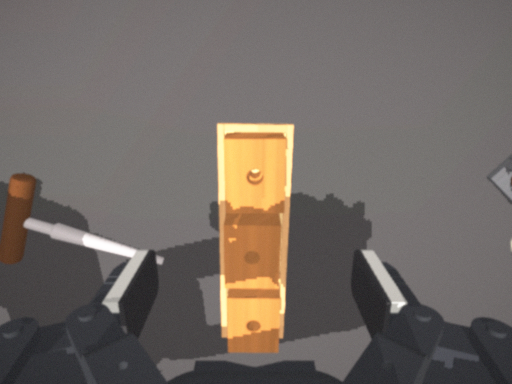

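>>> step_arm(series=[[0.085, [-0.001, 0, 0.025], [0, 0, 0]], [0.085, [-0.0019, 0, 0.055], [0, 0, 0]], [0.085, [-0.0019, 0, 0.085], [0, 0, 0]], [0.085, [-0.0019, 0, 0.11], [0, 0, 0]], [0.085, [-0.0019, 0, 0.125], [0, 0, 0]]])

```text
clock: 20.57
ee_pos: [0.5078, 0.0999, 0.0334]
tcp_rot: [-2.257, -2.182, 0.004]
wrist_force: [-0.4, -0.6, 0.5]
finger_gap: 1.0
```

>>> step_arm(series=[[0.085, [0, 0, 0.008], [0, 0, 0]], [0.085, [0, 0, 0.016], [0, 0, 0]], [0.085, [0, 0, 0.022], [0, 0, 0]], [0.085, [0, 0, 0.025], [0, 0, 0]], [0.085, [0, 0, 0.025], [0, 0, 0]]])

```text
clock: 20.98
ee_pos: [0.5096, 0.1, 0.0108]
tcp_rot: [2.26, 2.182, 0.0]
wrist_force: [-0.1, -0.5, 0.0]
finger_gap: 0.995
```

>>> step_arm(series=[[0.085, [0, 0, 0], [0, 0, 0]], [0.085, [0, 0, 0], [0, 0, 0]]])

```text
clock: 21.15
ee_pos: [0.5099, 0.1, 0.0115]
tcp_rot: [2.259, 2.182, 0.002]
wrist_force: [0.4, 0.3, 0.3]
finger_gap: 0.997
```

```bash
python3 - <<'E'
from h import *
go(.509,.1,.010,-.0407-np.pi/2)
k=cam('wrist');cv2.imwrite('pics/w15.png',k['im'])
E
```

```text
t 21.15 pos [0.5099 0.1    0.0115] yaw -1.6057 F [0.4 0.3 0.3] shift [-0.0001 -0.0009  0.0015] turn [ 0.0014 -0.0001  0.0058] rows 0.04274116901123033
```

View pics/w15.png

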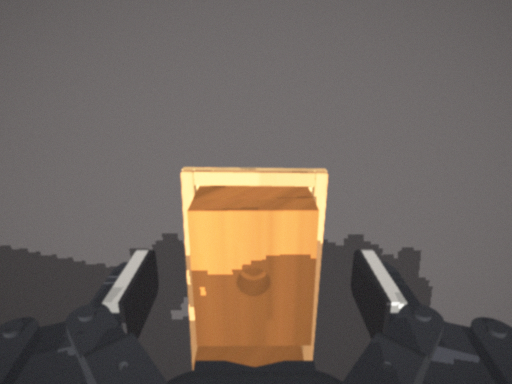

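>>> step_arm(series=[[0.07, [0, -0.0005, 0.0005], [0, 0, 0]], [0.06, [0, -0.0005, 0.0005], [0, 0, 0]], [0.05, [0, -0.0005, 0.0005], [0, 0, 0]], [0.04, [0, -0.0005, 0.0005], [0, 0, 0]], [0.04, [0, -0.0005, 0.0005], [0, 0, 0]]], newtons=40)

```text
clock: 21.62
ee_pos: [0.5089, 0.1, 0.0107]
tcp_rot: [2.26, 2.182, 0.0]
wrist_force: [-1.4, -0.1, 6.0]
finger_gap: 0.576
```

>>> step_arm(series=[[0.04, [0, 0, 0], [0, 0, 0]], [0.04, [0, 0, 0], [0, 0, 0]], [0.04, [0, 0, 0], [0, 0, 0]]])

```text
clock: 21.87
ee_pos: [0.5089, 0.1, 0.0107]
tcp_rot: [2.26, 2.182, 0.0]
wrist_force: [-1.9, 0.4, 5.0]
finger_gap: 0.579
```

>>> step_arm(series=[[0.04, [0, 0, -0.008], [0, 0, 0]], [0.04, [0, 0, -0.02], [0, 0, 0]], [0.04, [0, 0, -0.04], [0, 0, 0]], [0.04, [0, 0, -0.06], [0, 0, 0]], [0.04, [0, 0, -0.075], [0, 0, 0]]])

```text
clock: 22.28
ee_pos: [0.509, 0.1, 0.0869]
tcp_rot: [2.26, 2.182, 0.001]
wrist_force: [0.4, -0.0, -1.0]
finger_gap: 0.578
```

```bash
python3 - <<'E'
from h import *
go(.503,-.306,.085,.14-np.pi/2)
k=cam('wrist');cv2.imwrite('pics/w16.png',k['im'])
E
```

```text
t 22.2833 pos [0.509  0.1    0.0869] yaw -1.6058 F [ 0.4 -0.  -1. ] shift [-0.406   0.0082  0.0019] turn [ 7.00e-04  1.00e-04 -1.75e-01] rows 9.738135307219252
```

View pics/w16.png

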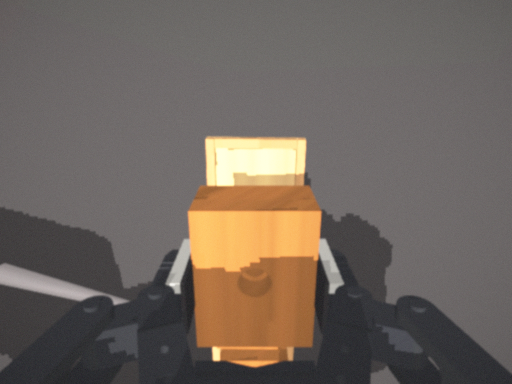

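>>> step_arm(series=[[0.04, [-0.02, 0, 0], [0, 0, -0.035]], [0.04, [-0.055, 0.001, 0], [0, 0, -0.07]], [0.04, [-0.095, 0.002, 0], [0, 0, -0.105]], [0.04, [-0.135, 0.003, 0], [0, 0, -0.14]], [0.04, [-0.175, 0.004, 0], [0, 0, -0.175]]])

```text
clock: 22.75
ee_pos: [0.5063, -0.0764, 0.0853]
tcp_rot: [2.057, 2.374, -0.0]
wrist_force: [1.2, 0.1, -1.2]
finger_gap: 0.577
```

```bash
python3 - <<'E'
from h import *
go(.503,-.306,.085,.14-np.pi/2)
E
```

```text
t 22.75 pos [ 0.5063 -0.0764  0.0853] yaw -1.4281 F [ 1.2  0.1 -1.2] shift [-0.2268 -0.0359  0.0003] turn [-0.      0.0001  0.0027] rows 5.505885640570149
```

>>> step_arm(series=[[0.04, [-0.04, -0.006, 0], [0, 0, 0]], [0.04, [-0.08, -0.013, 0], [0, 0, 0]], [0.04, [-0.12, -0.019, 0], [0, 0, 0]], [0.04, [-0.16, -0.025, 0], [0, 0, 0]], [0.04, [-0.195, -0.031, 0], [0, 0, 0]]])

```text
clock: 23.17
ee_pos: [0.5028, -0.2751, 0.0852]
tcp_rot: [2.061, 2.37, -0.0]
wrist_force: [1.2, 0.6, -0.6]
finger_gap: 0.579
```

>>> step_arm(series=[[0.04, [-0.018, -0.003, 0], [0, 0, 0]], [0.04, [-0.028, -0.005, 0], [0, 0, 0]], [0.04, [-0.028, -0.005, 0], [0, 0, 0]], [0.04, [-0.028, -0.005, 0], [0, 0, 0]]])

```text
clock: 23.5
ee_pos: [0.5016, -0.3, 0.0849]
tcp_rot: [-2.061, -2.369, -0.0]
wrist_force: [-0.4, 1.1, -0.8]
finger_gap: 0.578
```

```bash
python3 - <<'E'
from h import *
go(.503,-.306,.085,.14-np.pi/2)
k=cam('wrist');cv2.imwrite('pics/w17.png',k['im']);np.savez('w17.npz',**{x:k[x] for x in ['im','d','f','cx','cy','M']})
k=dict(np.load('a_top.npz'));cv2.imwrite('pics/traytop.png',cv2.resize(k['im'][160:270,345:455],None,fx=5,fy=5,interpolation=cv2.INTER_NEAREST))
E
```

```text
t 23.5 pos [ 0.5016 -0.3     0.0849] yaw -1.4316 F [-0.4  1.1 -0.8] shift [-0.0062  0.0006 -0.0001] turn [-0.0008 -0.0014 -0.0008] rows 0.14881880583562196
```

View pics/w17.png

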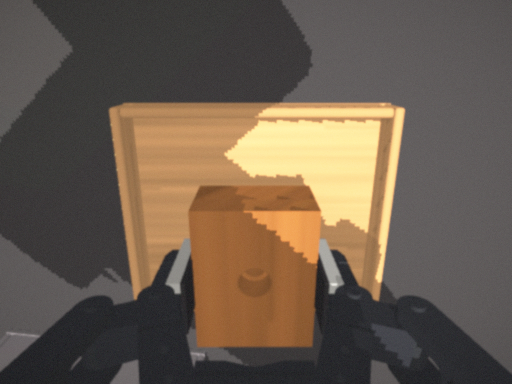

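View pics/traytop.png

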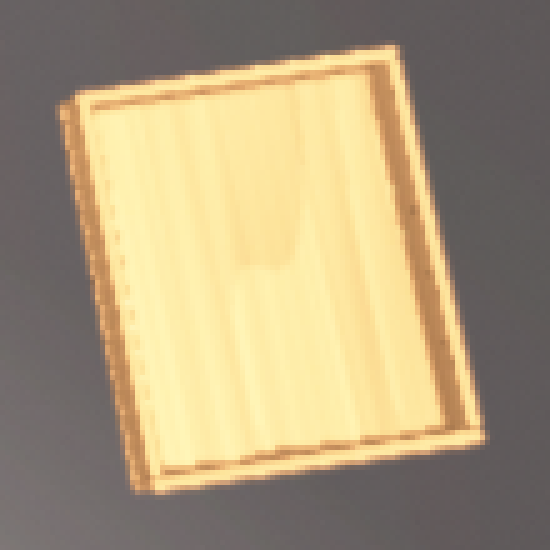

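```bash
python3 - <<'E'
from h import *
k=dict(np.load('a_top.npz'))
C=[ray(k,345+a/5-.5,160+b/5-.5,.03)[:2] for a,b in[(78,95),(398,47),(485,437),(155,490)]]
print(np.round(C,4),np.mean(C,0)); d=C[0]-C[3];print(np.arctan2(d[1],d[0]))
k=dict(np.load('w17.npz'));a=ray(k,118,107,.03);b=ray(k,398,107,.03);print(a,b,(a+b)/2,b-a)
d=(b-a)/np.linalg.norm(b-a);n=np.array([d[1],-d[0],0]);print('centre',(a+b)/2+n*.07,(a+b)/2-n*.07)
go(.503,-.306,.085)
E
```

```text
[[ 0.5779 -0.228 ]
 [ 0.5974 -0.3655]
 [ 0.4321 -0.3886]
 [ 0.4115 -0.2512]] [ 0.50472762 -0.30832598]
0.13876580358292356
[ 0.41652702 -0.2495289   0.03      ] [ 0.57326102 -0.2276496   0.03      ] [ 0.49489402 -0.23858925  0.03      ] [0.15673399 0.02187931 0.        ]
centre [ 0.50457184 -0.30791702  0.03      ] [ 0.4852162  -0.16926148  0.03      ]
t 23.55 pos [ 0.5015 -0.2991  0.0849] yaw -1.4305 F [-0.6  0.5 -0.8] shift [-0.007   0.0005 -0.0001] turn [0. 0. 0.] rows 0.16819335383070316
```

>>> step_arm(series=[[0.04, [-0.004, 0.001, 0.008], [0, 0, 0]], [0.04, [-0.0085, 0.002, 0.022], [0, 0, 0]], [0.04, [-0.0085, 0.002, 0.038], [0, 0, 0]], [0.04, [-0.0085, 0.002, 0.052], [0, 0, 0]], [0.04, [-0.0085, 0.002, 0.058], [0, 0, 0]]])

```text
clock: 23.97
ee_pos: [0.5042, -0.3072, 0.0244]
tcp_rot: [-2.057, -2.37, 0.0]
wrist_force: [-0.6, -0.3, -0.5]
finger_gap: 0.576
```

>>> step_arm(series=[[0.04, [0, 0, 0.003], [0, 0, 0]], [0.04, [0, 0, 0.006], [0, 0, 0]], [0.04, [0, 0, 0.009], [0, 0, 0]], [0.04, [0, 0, 0.011], [0, 0, 0]], [0.04, [0, 0, 0.011], [0, 0, 0]]])

```text
clock: 24.38
ee_pos: [0.5054, -0.3091, 0.0164]
tcp_rot: [2.06, 2.371, -0.0]
wrist_force: [-0.1, -1.1, -0.8]
finger_gap: 0.578
```

>>> step_arm(series=[[0.04, [0, 0, 0.001], [0, 0, 0]], [0.04, [0, 0, 0.002], [0, 0, 0]], [0.04, [0, 0, 0.0035], [0, 0, 0]], [0.04, [0, 0, 0.0035], [0, 0, 0]], [0.04, [0, 0, 0.0035], [0, 0, 0]]])

```text
clock: 24.8
ee_pos: [0.5053, -0.309, 0.0129]
tcp_rot: [2.061, 2.371, -0.0]
wrist_force: [0.8, -0.8, -1.1]
finger_gap: 0.577
```

>>> step_arm(series=[[0.04, [0, 0, 0.0006], [0, 0, 0]], [0.04, [0, 0, 0.0012], [0, 0, 0]], [0.04, [0, 0, 0.0012], [0, 0, 0]]])

```text
clock: 25.05
ee_pos: [0.5054, -0.3091, 0.0118]
tcp_rot: [2.06, 2.371, -0.0]
wrist_force: [0.2, -0.6, 0.2]
finger_gap: 0.58
```

>>> step_arm(series=[[0.04, [0, 0, 0.0006], [0, 0, 0]], [0.04, [0, 0, 0.0006], [0, 0, 0]], [0.04, [0, 0, 0.0006], [0, 0, 0]]])

```text
clock: 25.3
ee_pos: [0.5054, -0.3091, 0.0117]
tcp_rot: [2.06, 2.371, -0.0]
wrist_force: [-1.8, 1.3, 5.7]
finger_gap: 0.577
```

Block set on the tray floor (5.7 N of contact), so I'll release it and lift.

>>> step_arm(series=[[0.055, [0, 0, 0], [0, 0, 0]], [0.065, [0, 0, 0], [0, 0, 0]], [0.08, [0, 0, 0], [0, 0, 0]], [0.08, [0, 0, 0], [0, 0, 0]], [0.08, [0, 0, 0], [0, 0, 0]]])

```text
clock: 25.72
ee_pos: [0.5053, -0.309, 0.0109]
tcp_rot: [-2.061, -2.371, 0.0]
wrist_force: [-0.4, 0.3, 0.7]
finger_gap: 0.939
```

>>> step_arm(series=[[0.08, [0, 0, -0.01], [0, 0, 0]], [0.08, [0, 0, -0.03], [0, 0, 0]], [0.08, [0, 0, -0.06], [0, 0, 0]], [0.08, [0, 0, -0.1], [0, 0, 0]], [0.08, [0, 0, -0.13], [0, 0, 0]]])

```text
clock: 26.13
ee_pos: [0.5056, -0.3092, 0.144]
tcp_rot: [2.06, 2.37, -0.0]
wrist_force: [0.1, -0.9, 0.1]
finger_gap: 0.94
```

>>> step_arm(series=[[0.08, [0, 0, -0.04], [0, 0, 0]], [0.08, [0, 0, -0.06], [0, 0, 0]], [0.08, [0, 0, -0.06], [0, 0, 0]], [0.08, [0, 0, -0.06], [0, 0, 0]]])

```text
clock: 26.47
ee_pos: [0.5061, -0.3096, 0.2032]
tcp_rot: [2.058, 2.368, 0.0]
wrist_force: [-0.4, 0.4, -1.2]
finger_gap: 0.936
```

```bash
python3 - <<'E'
from h import *
a=cam('wrist')['im'];b=cam('side')['im'];c=cam('top')['im'];print(ctrl.state()['ee_pos'])
cv2.imwrite('pics/f_w.png',a);cv2.imwrite('pics/f_s.png',cv2.resize(b[80:340,130:390],None,fx=2.2,fy=2.2));cv2.imwrite('pics/f_t.png',c)
E
```

```text
[ 0.50430554 -0.30820828  0.19973935]
```

View pics/f_w.png

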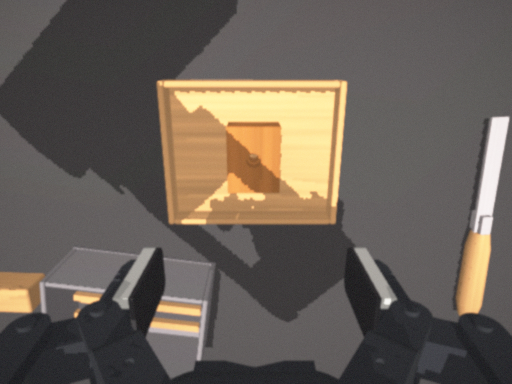

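View pics/f_s.png

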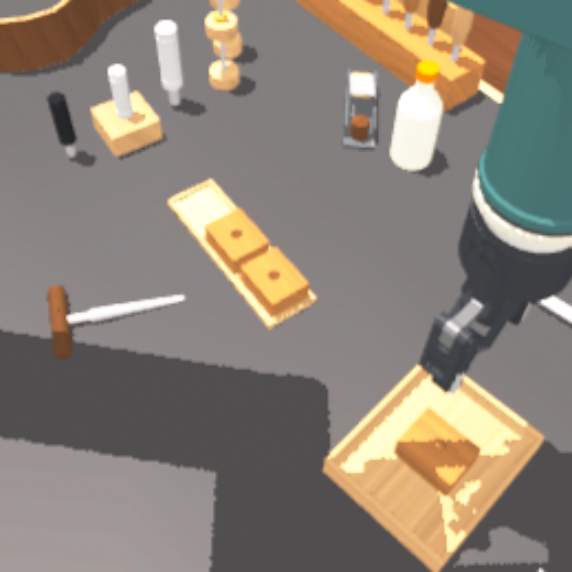

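View pics/f_t.png

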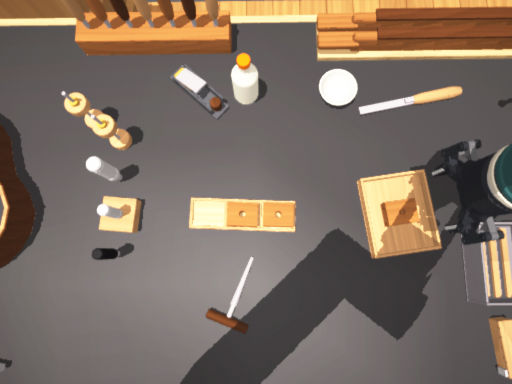

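The views agree. In the top view the block lies flat in the middle of the tray at (400,213). The other two are in their nests at (242,213) and (278,214), and the gauge is upright in its stand at (118,213).

```bash
python3 -c "
from h import *
print(ctrl.sign_off())"
```

```text
the job is handed in; nothing more can be done
None
```

The job is done and handed in: only block 1 (in the nest next to the gauge stand) was not reamed through, and it now lies flat in the rework tray. It took about 27 s of the 72 s allowed.

I tried the gauge in the nests in order, starting next to the stand:

| Nest | Result | Force on the gauge |
|---|---|---|
| 1 | Stopped dead part way, about 12.4 mm short of full depth | up to 15 N |
| 2 | Went in until the shoulder sat on the wood | 18 N |
| 3 | Went in until the shoulder sat on the wood | 5 N |

I then stood the gauge back in its stand until its shoulder touched. After that I lifted block 1 into the middle of the tray and let go once it was resting on the floor with about 6 N of contact.

**Final checks:** the wrist, side and top pictures show:
- the gauge upright in its stand
- blocks 2 and 3 in their nests
- block 1 flat in the tray
- the gripper clear of everything

**What disagreed:**
- Camera estimates of the gauge's position along x differed by 3–5 mm. I aligned each insertion from the pin tip and bore seen together in the wrist view instead.
- In block 1 the pin stopped about 1.6 mm deeper than the 12 mm step. The tapered nose entering the narrower bore probably explains that.

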